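Weigh the whole carrots on the stand scale

TASK

Raise the arm of the kitchen scale until the top of its black collar is level with the lower edge of the red band on the post, and flip the red cam lever fully over to clamp it there. Put every whole straight carrot into the wooden basket and the snapped and forked ones into the green caddy; once all the whole ones are in the basket and the arm is clamped, hang the basket by its handle on the scale's twin hook, letting the weight down slowly so that the pointer does not jerk, and leave it hanging there at rest. Do not disturb the other kitchen things.

Things in the scene. Friction and masses are not known exactly. Their poses are not given: they have to be found in the camera images.
- scale_stand: kitchen scale on a post stand. Origin: post axis at worktop height, z up; its own -x is the front (the hook points that way), roughly towards the robot. Grey base plate 250 x 140 x 14 mm (x -190 to +60 mm), aluminium post 28 mm thick up to z 360 mm, with a red band (10 mm high) round it whose lower edge is 330 mm above the worktop
- collar_top (a point): centre of the top edge of the black collar (54 mm across, 50 mm high) that slides on the post and carries the scale; 190 mm above the worktop when joint scale_arm is 0
- scale_arm (a joint): height of the sliding collar, m, 0 lowest, limit 0.155; 0.14 brings the collar's top level with the red band's lower edge. Unclamped it stays where left (about 15 N moves it up, 2 N down) but slips under the basket's weight. The collar carries a white housing 50 x 70 x 100 mm, x -80 to -30 mm from the post axis, with a 72 mm round dial on its top reaching 40 mm above the collar's top
- slide_knob (a point): centre of the black ball knob, 28 mm across, on a 12 mm upright stem, at the scale's right (90 mm to the stand's -y from the post axis, 6 mm above the collar's top); pinch it from above to slide the arm. A flat bracket lies 33 mm below the ball's centre
- lever_pivot (a point): vertical pivot of the red cam lever, 12 mm to +x and 66 mm to +y of the post axis in the stand's frame, at the lever's mid-height, 20 mm below the collar's top
- lever_tip (a point): on top of the red lever's thumb end, 81 mm from the pivot and 10 mm above the lever's mid-height. The lever is a bar 95 mm long from the pivot, 12 mm thick (16 mm at the thumb end, from 67 mm out), 16 to 20 mm high, and swings level
- cam_lever (a joint): lever angle, rad: 0 open, pointing to the stand's +y; grows counter-clockwise seen from above to 1.57 closed, pointing to the stand's -x beside the housing with a gap of about 25 mm between them. It resists (up to about 11 N at the thumb end) until about 1.2, then snaps shut by itself and stays
- scale_hook (a joint): how far the sprung twin hook is pulled down, m, 0 empty, limit 0.055; spring 250 N/m, damped, so the filled basket pulls it down about 0.017 to 0.025. The red pointer turns clockwise with it
- hook_seat (a point): where the middle of the basket's handle wire rests, midway between the prongs, 170 mm to the stand's -x from the post axis, 51 mm below the collar's top when empty; sinks with the hook. Two 8 mm steel prongs 36 mm either side, open to the stand's -x, upturned tips 28 mm farther out and 21 mm above this point; behind, they rise 10 mm to a crossbar 68 mm nearer the post
- basket: wooden basket, 250 x 150 mm outside (own x is the long side), walls 55 mm high and 4 mm thick, about 0.35 kg (a whole carrot weighs 70 g). Origin: centre of its underside. A fixed 8 mm steel wire handle stands over its middle across the short side (along its own y); both halves of the basket are open from above
- basket_grip (a point): centre of the dark wooden grip (18 mm thick, 40 mm long, along the basket's y) on the handle, 165 mm above the basket's underside; the level handle wire reaches 60 mm either side of it
- caddy: green square scrap caddy, 150 x 150 mm outside (158 mm at the rim), 75 mm high, walls 4 mm, open above, 1 kg. Origin: centre of its underside
- carrot_1: a whole, straight, blunt orange carrot, 100 mm long, 28 mm thick, with a trimmed green crown; origin at mid-length on its axis, own x along the carrot away from the crown. All carrots start on a fixed chopping board 330 x 240 x 18 mm, lying about across its long side (may be absent)
- carrot_2: a whole, straight, blunt orange carrot, 100 mm long, 28 mm thick, with a trimmed green crown; origin at mid-length on its axis, own x along the carrot away from the crown. All carrots start on a fixed chopping board 330 x 240 x 18 mm, lying about across its long side (may be absent)
- carrot_3: a whole, straight, blunt orange carrot, 100 mm long, 28 mm thick, with a trimmed green crown; origin at mid-length on its axis, own x along the carrot away from the crown. All carrots start on a fixed chopping board 330 x 240 x 18 mm, lying about across its long side (may be absent)
- stub_top: snapped-off crown half of a carrot, 52 mm long, 28 mm thick; origin at mid-length on its axis, own x along it (may be absent)
- stub_tip: snapped-off tip half of a carrot, 44 mm long, 28 mm thick; origin at mid-length on its axis, own x along it (may be absent)
- forked: forked carrot: crown part 52 mm long and 28 mm thick, splitting into two 18 mm legs, about 92 mm long and 66 mm wide at the legs' ends overall; origin on the axis at mid-length, own x towards the legs; pinch the crown part, whose middle is 20 mm to -x of the origin (may be absent)
- pepper_mill: dark wooden pepper mill, 54 mm across, 200 mm high; origin under its centre; not to be disturbed
- oil_bottle: green glass oil bottle, 64 mm across, 220 mm high; origin under its centre; not to be disturbed
- jar: amber glass jar with steel lid, 72 mm across, 110 mm high; origin under its centre; not to be disturbed
- mug: white mug, 82 mm across, 92 mm high; origin under its centre; not to be disturbed
- onion: brown onion, 72 mm across, 74 mm high; origin under its centre; not to be disturbed
- spoon: wooden spoon lying flat on the worktop near the robot; not to be disturbed
There are look-alikes about, which are no part of the job. Leave any purple look-alike of the carrot_2 alone.

How it is judged (in metres and radians):
On the way, in this order (a step that is already met when the one before it is completed fails the run):
1. the arm is clamped level with the red band and every whole carrot is in the basket, which still stands off the scale (value of joint scale_arm between 0.132 and 0.148 m and value of joint cam_lever above 1.5 rad and x of carrot_1 in the frame of basket between -0.121 and 0.121 m and y of carrot_1 in the frame of basket between -0.071 and 0.071 m and z of carrot_1 in the frame of basket between 0 and 0.075 m and x of carrot_2 in the frame of basket between -0.121 and 0.121 m and y of carrot_2 in the frame of basket between -0.071 and 0.071 m and z of carrot_2 in the frame of basket between 0 and 0.075 m and x of carrot_3 in the frame of basket between -0.121 and 0.121 m and y of carrot_3 in the frame of basket between -0.071 and 0.071 m and z of carrot_3 in the frame of basket between 0 and 0.075 m and height (world z) of basket below 0.03 m and value of joint scale_hook below 0.006 m), for 0.3 s.
2. the filled basket hangs on the twin hook and the pointer has settled (value of joint scale_arm between 0.132 and 0.148 m and value of joint cam_lever above 1.5 rad and x of carrot_1 in the frame of basket between -0.121 and 0.121 m and y of carrot_1 in the frame of basket between -0.071 and 0.071 m and z of carrot_1 in the frame of basket between 0 and 0.075 m and x of carrot_2 in the frame of basket between -0.121 and 0.121 m and y of carrot_2 in the frame of basket between -0.071 and 0.071 m and z of carrot_2 in the frame of basket between 0 and 0.075 m and x of carrot_3 in the frame of basket between -0.121 and 0.121 m and y of carrot_3 in the frame of basket between -0.071 and 0.071 m and z of carrot_3 in the frame of basket between 0 and 0.075 m and distance between basket_grip and hook_seat below 0.03 m and value of joint scale_hook above 0.012 m and angle between basket's own z axis and vertical below 0.35 rad and velocity of joint scale_hook between -0.02 and 0.02 m/s and linear speed of basket below 0.06 m/s), for 0.5 s.
At the end, for the whole second after the job is handed in: Collar within 8 mm of the red band, lever shut (over 1.5 rad); whole carrots in the basket, snapped and forked ones in the caddy; basket hanging on the twin hook (grip within 30 mm of the seat, hook down over 12 mm, tilt under 0.35 rad), hook and basket at rest (all of step 2 and x of stub_top in the frame of caddy between -0.071 and 0.071 m and y of stub_top in the frame of caddy between -0.071 and 0.071 m and z of stub_top in the frame of caddy between 0 and 0.08 m and x of stub_tip in the frame of caddy between -0.071 and 0.071 m and y of stub_tip in the frame of caddy between -0.071 and 0.071 m and z of stub_tip in the frame of caddy between 0 and 0.08 m and x of forked in the frame of caddy between -0.071 and 0.071 m and y of forked in the frame of caddy between -0.071 and 0.071 m and z of forked in the frame of caddy between 0 and 0.08 m); the robot touches nothing.
It fails at once if the pointer jerks: the hook moves faster than 0.2 m/s (velocity of joint scale_hook above 0.2 m/s or velocity of joint scale_hook below -0.2 m/s).
It fails at once if another kitchen thing is shoved more than 4 cm (distance of any of pepper_mill, oil_bottle, jar, mug, onion, spoon from where it was at the start of the episode above 0.04 m).
Of carrot_1, carrot_2, carrot_3 only 2 to 3 are there at a start; the rules pass over those that are not, and their reading is None.
Of stub_top, stub_tip, forked only 1 to 2 are there at a start; the rules pass over those that are not, and their reading is None.
At some moment in a run one of carrot_1, carrot_2, carrot_3, stub_top, stub_tip, forked may be knocked a few centimetres aside while the robot is not near it.
It also fails if it takes over 208 s, if anything falls off the work surface, if the arm or the gripper's body presses on something with over 40 N, if the wrist force passes 120 N, or if a joint passes its speed limit or range.

ROBOT

A 6-joint arm with a two-finger parallel gripper is mounted at the origin on the work surface. World frame = base frame: x ahead of the robot, y to its left, z up, the work surface at z = 0. Lengths are in m, angles in degrees, forces in N, time in s.
With the tool pointing down it reaches from about 0.375 to 0.9 m from the base axis. Payload 3.1 kg.
Tool frame: the origin (TCP) lies between the finger pads; the fingertips stand 11 mm ahead of it and the grasp point (between the pads) lies 8 mm behind it; x points along the fingers, y is the direction in which the jaws open and shut, and the axes are right-handed (so a half turn about x gives the same grasp; the last joint's range is limited). The gripper opens to 87 mm and grips with 3 to 60 N. Pads are 19 mm wide; open, the fingers measure 117 mm over their backs; the gripper's body (75 mm by 190 mm) begins 51 mm behind the grasp point.
Start: joints at [57.095, 30.224, 82.088, -0, 67.689, -10.227], TCP at [0.241, 0.577, 0.234] pointing down, gripper open.
Joint ranges: [-176.69, 176.69], [-43.24, 126.21], [12.49, 139.97], [-82, 262], [0, 151.66], [-163.58, 163.58]. Speed limits (degrees/s): [159.86, 159.86, 180, 180, 180, 180].

INTERFACE

Orientations are given as a 3x3 rotation matrix whose columns are the frame's x, y, z axes.
In Python, from rig import bot gives the robot as it stands.
- The arm moves only by the shell command python3 -m inch 'ROWS' [OPENING]. ROWS is a JSON object of lists of equal length, an entry for each row: "dp": the shift along the tool's x, y, z in mm, a list of three; "yaw": the turn about the tool's x in degrees. In form: {"dp": [[tx, ty, tz], ...], "yaw": [yaw, ...]}. A call has 1 to 20 rows; each row shifts and turns the commanded pose from where the row before left it, along the tool's axes as they then stand; what a row does not reach is not made up. A row lasts 1/12 s, in which the tool goes at most 41.7 mm and 7.16 degrees, less where a joint would pass 70% of its speed; a pose out of reach is approached as far as the arm can. A call is refused whole if a number of a shift passes 41.7 or a number of a turn 7.16, either way. A call with a gripper value outside its range is refused whole. OPENING is the finger opening in mm, from 0 to 87, set as the call begins (- or left out, the last holds). The fingers move at their own pace and stop on an object; the grip force is fixed at half the most. Time passes only in rows, so rows that do not move let the fingers close. It gives the time, the measured TCP pose, the force and the opening at its end, in the units of the state.
- bot.read_state(): the state, without advancing time (a new reading comes with each control period).
- bot.capture(name): name is "scene" or "top" or "wrist"; returns a dict with "color" (420x560x3 uint8, red, green, blue), "intrinsics" (3x3 intrinsics, pixels), "pose" (4x4, takes a point from camera to world coordinates). Camera axes: x right, y down, z forward; pixel columns grow to the right and rows downward; lengths in m; the calibration is good to about 2 mm. A picture is of the moment at which its call begins. There is no depth.
- bot.hand_in(): hands the job in, once; it reports no verdict.
The state is a dict: "time_s": time; "joint_positions": joint angles; "qvel": joint speeds; "tau": joint torques, N m; "position": TCP position; "tcp_rot": TCP orientation; "force": force on the tool from outside, world axes, zero at the start; "moment": the same for the moment, N m; "opening": opening from 0.0 (shut) to 1.0 (fully open).
Only numpy, scipy, OpenCV 4.12 (cv2) and the standard library are available. Lean on these libraries where they do the work, as an engineer would, in place of code of your own. Each camera call takes 0.05 s, during which the arm holds its last target.

## Working session

There is one attempt and no reset: what is moved stays moved. The work goes in short steps, Python scripts to look and compute and a shell command to move; the robot and the scene stay as the last step left them, time stands still between calls to the robot, and variables do not carry over. Pictures are saved under pics/ and viewed, and the job is handed in when it is done.

```bash
ls; mkdir -p pics; python3 - <<'E'
from rig import bot
import cv2
s=bot.read_state(); print(s)
for n in ["scene","top","wrist"]:
    c=bot.capture(n); cv2.imwrite(f"pics/{n}0.png",c["color"][:,:,::-1]); print(n,c["intrinsics"].tolist(),c["pose"].round(4).tolist())
E
```

```text
pics
{'time_s': 0.0, 'joint_positions': array([ 5.70940334e+01,  3.02759517e+01,  8.21572827e+01, -2.82894508e-03,
        6.76889591e+01, -1.02281191e+01]), 'qvel': array([ 0.01573782,  0.01067144, -0.02035274, -0.04243852,  0.05014739,
        0.04932049]), 'tau': array([ 2.03412594e-03, -4.40035772e+01, -1.76601523e+01,  6.35379413e-02,
        5.81884885e-02, -1.37436159e-04]), 'position': array([0.24056611, 0.57607029, 0.23259896]), 'tcp_rot': array([[-1.12025244e-03,  3.85530808e-01,  9.22694283e-01],
       [-1.81533241e-03,  9.22692558e-01, -3.85532292e-01],
       [-9.99997725e-01, -2.10689033e-03, -3.33782022e-04]]), 'force': array([-0.27437438, -0.22997104, -0.14713052]), 'moment': array([-0.00690056, -0.0403376 ,  0.0371775 ]), 'opening': 1.0058306548786105}
scene [[419.174997023474, 0.0, 275.14547462166723], [0.0, 419.174997023474, 209.6473392542475], [0.0, 0.0, 1.0]] [[-0.522, 0.6405, -0.5633, 1.1864], [0.8529, 0.3977, -0.3381, 0.3637], [0.0075, -0.6569, -0.7539, 0.993], [0.0, 0.0, 0.0, 1.0]]
top [[444.8535699086185, 0.0, 280.90436668805694], [0.0, 444.8535699086185, 205.15961272293464], [0.0, 0.0, 1.0]] [[-0.0231, -0.9823, 0.1858, 0.2902], [-0.9997, 0.0215, -0.0106, -0.028], [0.0065, -0.186, -0.9825, 1.5809], [0.0, 0.0, 0.0, 1.0]]
wrist [[334.1553491287535, 0.0, 276.2587871400844], [0.0, 334.1553491287535, 203.54802640647137], [0.0, 0.0, 1.0]] [[0.3863, 0.8951, 0.2226, 0.1788], [0.9224, -0.3743, -0.0957, 0.6021], [-0.0024, 0.2423, -0.9702, 0.3836], [0.0, 0.0, 0.0, 1.0]]
```

View pics/scene0.png

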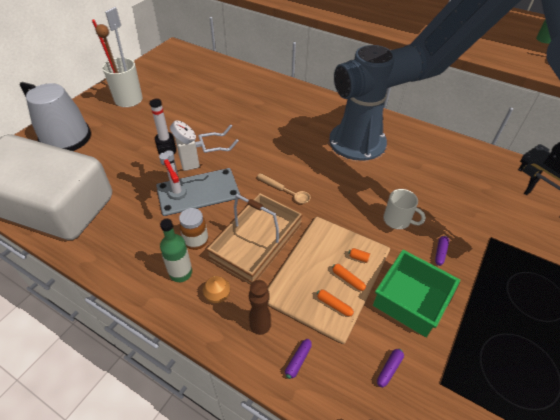

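View pics/top0.png

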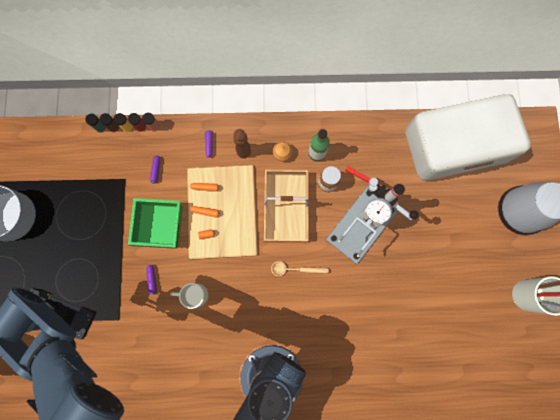

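View pics/wrist0.png

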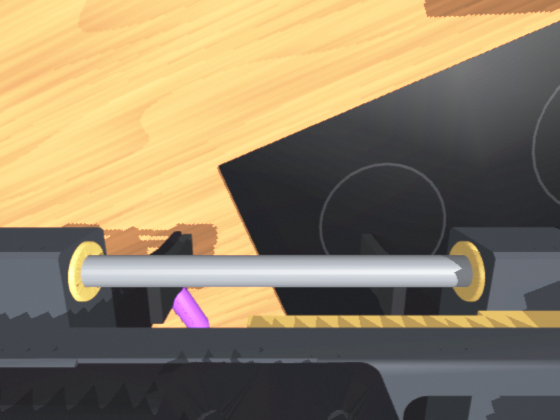

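The scene shows two long orange carrots, one orange stub, purple look-alikes, the basket, the caddy and the scale. I'll enlarge the working areas next.

```bash
cat > h.py <<'E'
import numpy as np, cv2
from rig import bot
def ray(c,uv):
    K=c["intrinsics"];P=c["pose"]
    d=P[:3,:3]@np.linalg.solve(K,[uv[0],uv[1],1.]);return P[:3,3],d/np.linalg.norm(d)
def onz(c,uv,z):
    o,d=ray(c,uv);return o+d*(z-o[2])/d[2]
def tri(c1,u1,c2,u2):
    o1,d1=ray(c1,u1);o2,d2=ray(c2,u2)
    A=np.stack([d1,-d2],1);t=np.linalg.lstsq(A,o2-o1,rcond=None)[0]
    p,q=o1+d1*t[0],o2+d2*t[1];return (p+q)/2,np.linalg.norm(p-q)
def proj(c,p):
    P=c["pose"];q=P[:3,:3].T@(np.asarray(p)-P[:3,3]);q=c["intrinsics"]@q;return q[:2]/q[2]
def crop(c,box,k,name):
    x0,y0,x1,y1=box
    im=cv2.resize(c["color"][y0:y1,x0:x1,::-1],None,fx=k,fy=k,interpolation=cv2.INTER_CUBIC);cv2.imwrite("pics/"+name,im)
def blobs(c,lo,hi,box=None,amin=20):
    m=cv2.inRange(cv2.cvtColor(c["color"],cv2.COLOR_RGB2HSV),np.array(lo),np.array(hi))
    if box: 
        k=np.zeros_like(m);k[box[1]:box[3],box[0]:box[2]]=255;m&=k
    n,l,st,ce=cv2.connectedComponentsWithStats(m)
    r=[]
    for i in range(1,n):
        if st[i,4]>=amin:
            ys,xs=np.where(l==i);rect=cv2.minAreaRect(np.stack([xs,ys],1).astype(np.float32))
            r.append((ce[i],st[i].tolist(),rect))
    return r
def st():
    s=bot.read_state();print("t",round(s["time_s"],2),"p",(s["position"]*1000).round(1),"x",s["tcp_rot"][:,0].round(3),"y",s["tcp_rot"][:,1].round(3),"F",s["force"].round(1),"M",s["moment"].round(2),"op",round(s["opening"]*87,1),"q",s["joint_positions"].round(1));return s
def shift(s,target,ydir=None):
    """remaining shift in tool axes mm for world target (m)"""
    R=s["tcp_rot"];d=R.T@(np.asarray(target)-s["position"])*1000
    y=None
    if ydir is not None:
        v=R.T@np.array([ydir[0],ydir[1],0.]);y=np.degrees(np.arctan2(v[2],v[1]));y=(y+90)%180-90
    return d.round(1),y
E
python3 - <<'E'
from h import *
t=bot.capture("top");s=bot.capture("scene")
crop(t,(120,110,320,270),4,"topL.png");crop(t,(310,140,430,270),5,"topR.png");crop(s,(140,80,300,230),5 and 4,"scS.png");crop(s,(200,180,460,370),3,"scC.png")
for n,c in (("top",t),("scene",s)):
    print(n,"orange")
    for b in blobs(c,(5,150,120),(18,255,255)):print(b)
    print("green")
    for b in blobs(c,(60,150,50),(80,255,255),amin=200):print(b)
E
```

```text
top orange
(array([311.15942857, 302.76631293]), [0, 116, 560, 304, 73500], ((279.49993896484375, 267.4999694824219), (558.9998779296875, 302.99993896484375), -0.0))
(array([352.79545455, 161.47727273]), [345, 156, 17, 11, 44], ((353.26336669921875, 161.56805419921875), (16.923080444335938, 7.000000476837158), 22.61986541748047))
(array([358.83928571, 171.96428571]), [343, 165, 36, 14, 56], ((360.9499816894531, 173.15000915527344), (35.41750717163086, 7.273237705230713), 18.43494987487793))
(array([358.76, 177.76]), [351, 174, 17, 9, 25], ((358.9000244140625, 178.20001220703125), (17.8885440826416, 2.236067771911621), 26.56505012512207))
(array([320.49152542, 188.66101695]), [316, 176, 16, 20, 59], ((323.5, 185.5), (15.0, 19.0), 0.0))
(array([324.77777778, 183.55555556]), [321, 178, 11, 9, 27], ((324.8780517578125, 183.4024658203125), (12.806248664855957, 3.591996908187866), 38.65980911254883))
(array([204.08854167, 186.38020833]), [190, 183, 28, 8, 192], ((203.5, 186.5), (7.0, 27.0), 90.0))
(array([443.60606061, 204.84848485]), [438, 201, 12, 8, 33], ((443.5754699707031, 205.2358398
[... 3163 characters left out ...]
5322266), 33.6900634765625))
(array([359.32820513, 254.59487179]), [350, 248, 20, 15, 195], ((359.1500244140625, 254.55001831054688), (19.606117248535156, 9.803059577941895), 18.434947967529297))
(array([348.75409836, 276.93989071]), [332, 264, 34, 27, 366], ((348.9609680175781, 277.20074462890625), (38.59469223022461, 9.999256134033203), 37.5685920715332))
(array([334.72682927, 302.61707317]), [317, 289, 37, 27, 410], ((335.25750732421875, 303.1423645019531), (40.496829986572266, 10.857845306396484), 33.023868560791016))
green
(array([415.18447989, 292.53415853]), [374, 251, 85, 85, 4201], ((414.12286376953125, 292.5040588378906), (68.62140655517578, 64.95769500732422), 28.442928314208984))
```

View pics/topL.png

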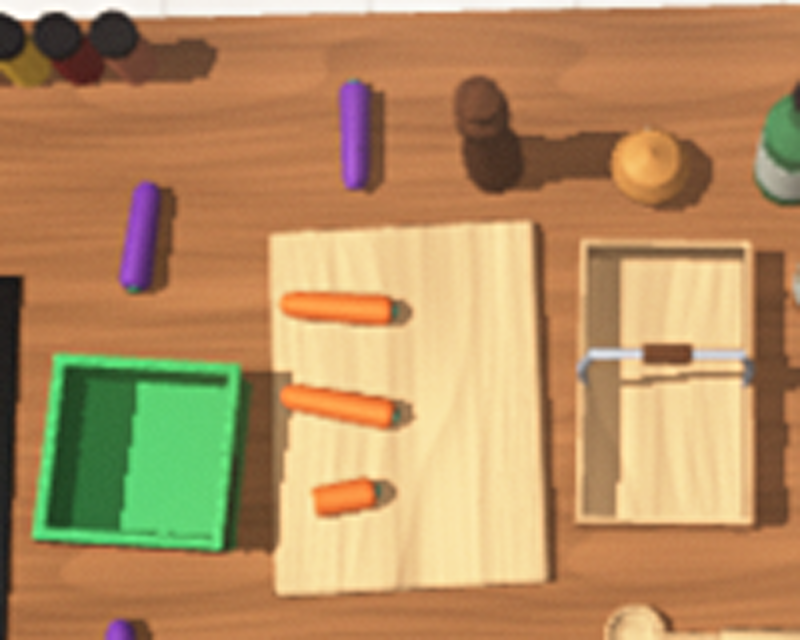

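View pics/topR.png

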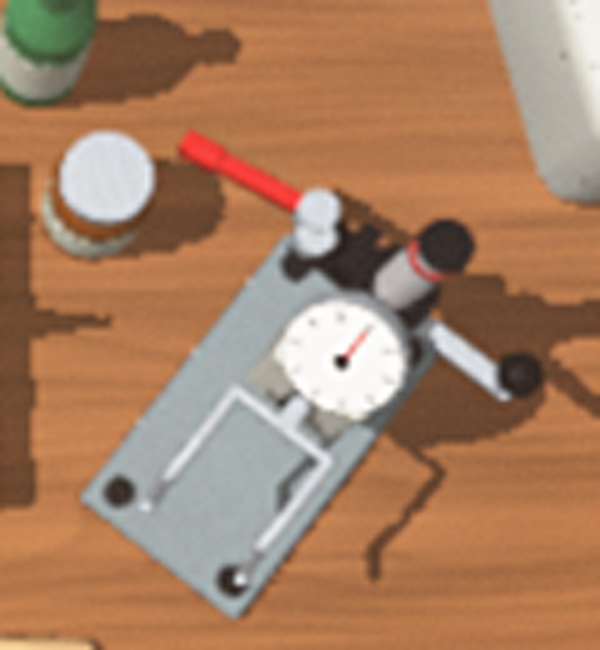

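View pics/scS.png

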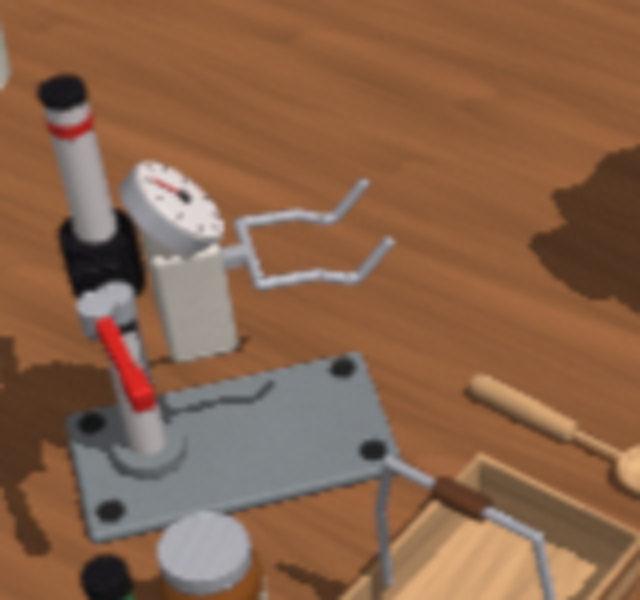

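View pics/scC.png

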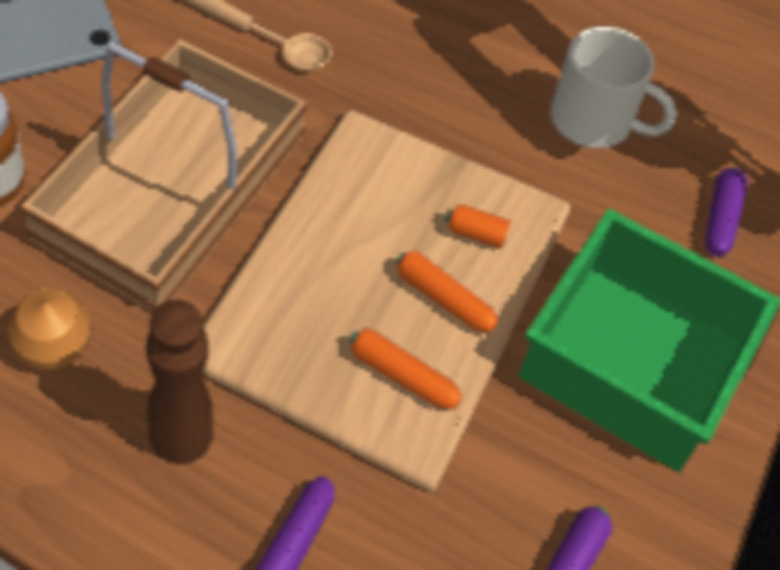

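```bash
python3 - <<'E'
from h import *
t=bot.capture("top");s=bot.capture("scene")
f=lambda u,z:print(u,z,(onz(t,u,z)*1000).round(0)) or onz(t,u,z)
L=f((326.4,239.4),.014);R=f((358,263.4),.014);print("front w",np.linalg.norm(L-R))
yd=(L-R)/np.linalg.norm(L-R);xd=np.array([yd[1],-yd[0],0]);mid=(L+R)/2
print("yd",yd,"post from plate",mid+xd*.19)
print("post top");f((398.6,189),.365)
k=f((414,215),.196);print("post from knob",k+yd*.09)
tip=f((349,170),.18);pv=f((373.6,181.5),.19)
d=tip-pv;print("lev dir",d/np.linalg.norm(d),np.linalg.norm(d))
print("post from lever",pv-.066*yd-.012*xd)
# scene: post top, lever tip
print("tri tip",tri(t,(349,170),s,(140+142/4,80+393/4)))
print("tri posttop",tri(t,(398.6,189),s,(140+62/4,80+92/4)))
print("tri grip",tri(t,(120+667/4,110+353/4),s,(140+460/4,80+495/4)))
print("basket corners top z.055")
for u in((120+580/4,110+243/4),(120+752/4,110+243/4),(120+755/4,110+522/4),(120+577/4,110+522/4)):f(u,.055)
print("caddy rim .075")
for u in((120+57/4,110+356/4),(120+240/4,110+367/4),(120+230/4,110+548/4),(120+37/4,110+540/4)):f(u,.075)
print("carrots")
for n,a,b in(("A",(282,304),(407,312)),("B",(283,395),(407,414)),("S",(315,503),(392,489))):
    p=f((120+a[0]/4,110+a[1]/4),.032);q=f((120+b[0]/4,110+b[1]/4),.032);print(n,(p+q)/2,np.linalg.norm(p-q),(q-p)/np.linalg.norm(q-p))
E
```

```text
(326.4, 239.4) 0.014 [ 460. -203.   14.]
(358, 263.4) 0.014 [ 373. -310.   14.]
front w 0.13786496902526407
yd [0.6291642  0.77727242 0.        ] post from plate [ 0.56421784 -0.37610389  0.014     ]
post top
(398.6, 189) 0.365 [ 559. -372.  365.]
(414, 215) 0.196 [ 511. -463.  196.]
post from knob [ 0.56793951 -0.39303881  0.196     ]
(349, 170) 0.18 [ 667. -268.  180.]
(373.6, 181.5) 0.19 [ 624. -343.  190.]
lev dir [ 0.48783772  0.86539014 -0.11451756] 0.08732285138256538
post from lever [ 0.57342912 -0.38697385  0.19      ]
tri tip (array([ 0.65504421, -0.2597426 ,  0.22215698]), np.float64(0.0016567760029032725))
tri posttop (array([ 0.56132635, -0.3752863 ,  0.35541935]), np.float64(0.0002605551424611837))
tri grip (array([ 0.5799369 , -0.06271028,  0.1673353 ]), np.float64(0.0002776858943325305))
basket corners top z.055
(265.0, 170.75) 0.055 [704.   9.  55.]
(308.0, 170.75) 0.055 [ 701. -143.   55.]
(308.75, 240.5) 0.055 [ 453. -137.   55.]
(264.25, 240.5) 0.055 [456.  16.  55.]
caddy rim .075
(134.25, 199.0) 0.075 [608. 461.  75.]
(180.0, 201.75) 0.075 [595. 303.  75.]
(177.5, 247.0) 0.075 [439. 308.  75.]
(129.25, 245.0) 0.075 [449. 471.  75.]
carrots
(190.5, 186.0) 0.032 [660. 276.  32.]
(221.75, 188.0) 0.032 [650. 165.  32.]
A [0.6549746  0.22038204 0.032     ] 0.11181682669741812 [-0.08702667 -0.99620598  0.        ]
(190.75, 208.75) 0.032 [577. 274.  32.]
(221.75, 213.5) 0.032 [558. 165.  32.]
B [0.56756437 0.21926579 0.032     ] 0.11116342876598698 [-0.17487515 -0.98459062  0.        ]
(198.75, 235.75) 0.032 [481. 245.  32.]
(218.0, 232.25) 0.032 [492. 178.  32.]
S [0.48615336 0.21111918 0.032     ] 0.0680087132395276 [ 0.15893002 -0.98728985  0.        ]
```

```bash
python3 - <<'E'
from h import *
t=bot.capture("top");s=bot.capture("scene")
P=np.array([.562,-.3755,0])
for z in (.19,.21,.22,.23,.24,.25,.33,.34,.36):
    u=proj(s,P+[0,0,z]);print(z,u.round(1),((u-[140,80])*4).round(0),"top crop",((proj(t,P+[0,0,z])-[310,140])*5).round(0))
a=(349,170)
print(tri(t,(310+318/5,140+196/5),s,(140+105/4,80+292/4)))
for z in(.23,.24,.25):
    k=onz(t,(414,215),z);d=P-k;d[2]=0;print(z,k,np.linalg.norm(d),d/np.linalg.norm(d))
crop(s,(140,90,230,200),7,"scS2.png")
E
```

```text
0.19 [167.3 151.9] [109. 287.] top crop [374. 301.]
0.21 [165.9 146.5] [104. 266.] top crop [382. 295.]
0.22 [165.3 143.8] [101. 255.] top crop [386. 292.]
0.23 [164.6 141. ] [ 98. 244.] top crop [390. 289.]
0.24 [163.9 138.2] [ 96. 233.] top crop [394. 285.]
0.25 [163.2 135.4] [ 93. 222.] top crop [398. 282.]
0.33 [157.3 111.3] [ 69. 125.] top crop [432. 253.]
0.34 [156.5 108.1] [ 66. 113.] top crop [436. 250.]
0.36 [154.9 101.6] [60. 86.] top crop [446. 242.]
(array([ 0.61427736, -0.32593081,  0.24897262]), np.float64(0.010236318993761795))
0.23 [ 0.50588734 -0.45231493  0.23      ] 0.09512709047968296 [0.58987044 0.8074979  0.        ]
0.24 [ 0.50429105 -0.44917422  0.24      ] 0.09358532859494541 [0.61664529 0.78724112 0.        ]
0.25 [ 0.50269476 -0.44603351  0.25      ] 0.09215252839716515 [0.64355526 0.76539965 0.        ]
```

View pics/scS2.png

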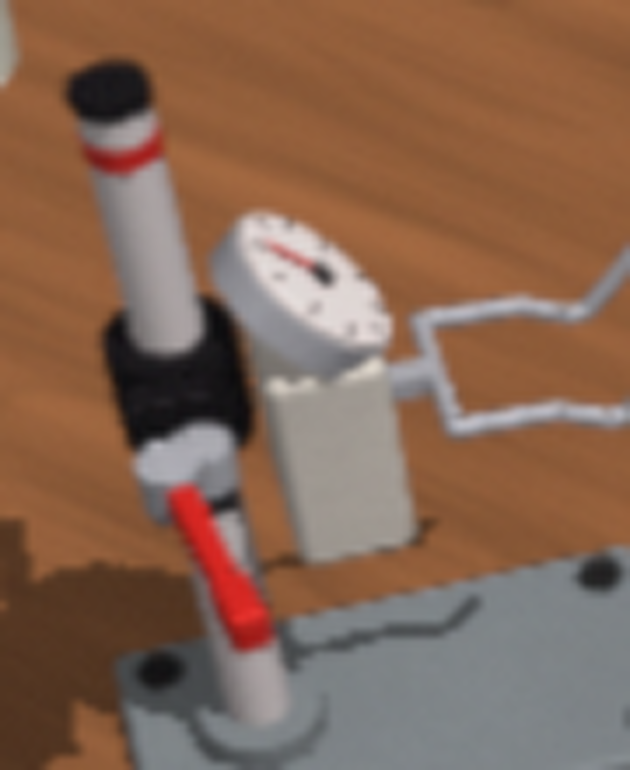

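Two whole carrots at top px (204,187) and (204,211), and a crown stub at (206,234). The purple ones are look-alikes. The collar starts at about z 0.243. I'm moving over to the knob.

```bash
python3 -m inch '{"dp":[[-15,0,0],[-15,0,0],[-15,0,0],[-15,0,0],[-15,0,0],[-15,0,0],[-15,0,0],[-15,0,0],[-15,0,0],[-15,0,0],[-15,0,0],[-15,0,0],[-15,0,0],[-15,0,0],[-15,0,0]],"yaw":[7.1,7.1,7.1,7.1,7.1,7.1,7.1,7.1,7.1,7.1,7.1,7.1,7.1,7.1,7.1]}' && python3 -m inch '{"dp":[[0,30,4],[0,30,4],[0,30,4],[0,30,4],[0,30,4],[0,30,4],[0,30,4],[0,30,4],[0,30,4],[0,30,4],[0,30,4],[0,30,4]],"yaw":[0,0,0,0,0,0,0,0,0,0,0,0]}' && python3 -m inch '{"dp":[[0,23,28],[0,23,28],[0,23,28],[0,23,28],[0,23,28],[0,23,28],[0,23,28],[0,23,28],[0,23,28],[0,23,28],[0,23,28],[0,23,28],[0,23,28],[0,23,28],[0,23,28],[0,23,28],[0,23,28],[0,23,28],[0,23,28],[0,0,0]],"yaw":[0,0,0,0,0,0,0,0,0,0,0,0,0,0,0,0,0,0,0,0]}' 60; python3 - <<'E'
from h import *
s=st();print(shift(s,[.505,-.445,.4],[.772,-.635]))
for n in("scene","wrist","top"):
    c=bot.capture(n);cv2.imwrite(f"pics/{n}1.png",c["color"][:,:,::-1])
E
```

```text
time_s: 1.7
position: [0.2408, 0.5765, 0.4593]
tcp_rot: [[-0.0, 0.771, -0.636], [-0.0, -0.636, -0.771], [-1.0, -0.0, 0.0]]
force: [0.8, 0.3, -0.0]
opening: 1.002
time_s: 2.7
position: [0.4904, 0.3108, 0.4586]
tcp_rot: [[0.0, 0.775, -0.632], [0.0, -0.632, -0.775], [-1.0, 0.0, -0.0]]
force: [-0.2, -0.3, -0.3]
opening: 0.998
time_s: 4.37
position: [0.4914, -0.3833, 0.4567]
tcp_rot: [[-0.001, 0.771, -0.637], [-0.003, -0.637, -0.771], [-1.0, 0.001, 0.003]]
force: [-0.1, 0.4, -0.6]
opening: 0.687
t 4.37 p [ 491.4 -383.3  456.7] x [-0.001 -0.003 -1.   ] y [ 0.771 -0.637  0.001] F [-0.1  0.4 -0.6] M [-0.05  0.09  0.03] op 59.8 q [-48.1  21.1  62.8  -0.2  96.   -8.6]
(array([56.9, 49.7, 38.8]), np.float64(-0.10160100563410879))
```

View pics/scene1.png

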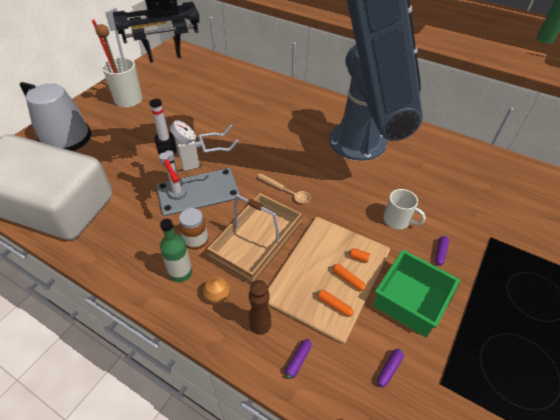

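View pics/wrist1.png

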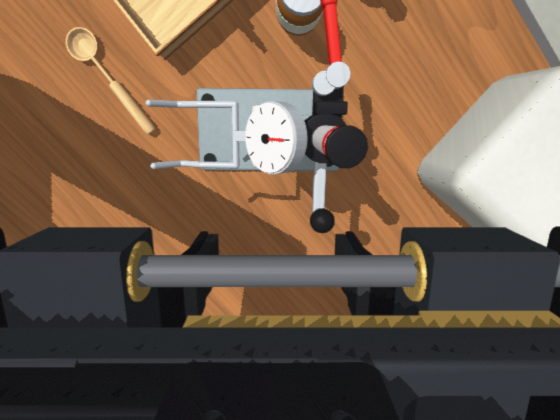

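View pics/top1.png

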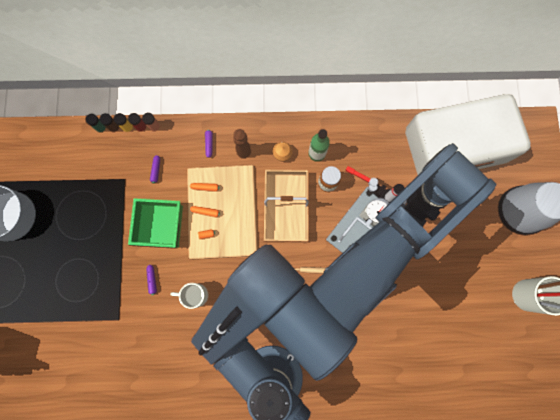

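The wrist view shows the scale squarely, with the knob at (321,219), the collar at about (320,140) and the hook prongs at left. Triangulating it.

```bash
python3 - <<'E'
from h import *
w=bot.capture("wrist");t=bot.capture("top");s=bot.capture("scene")
print("knob",tri(w,(321.5,219),t,(414,215)))
for z in(.24,.25):print(onz(w,(321.5,219),z))
print("post cap",tri(w,(346,147),t,(398.6,189)),tri(w,(346,147),s,(155.5,103)))
print("prong tips",tri(w,(149,103),t,(310+150/5,140+503/5)),tri(w,(153,165),t,(310+240/5,140+577/5)))
print("crossbar ends",tri(w,(235,103),t,(310+237/5,140+392/5)),tri(w,(236,166),t,(310+327/5,140+460/5)))
print("dial c",tri(w,(266,139),t,(310+341/5,140+361/5)))
print("lever pivot cap",tri(w,(338,74),t,(310+318/5,140+196/5)))
crop(w,(140,0,400,230),3,"w1c.png")
E
```

```text
knob (array([ 0.50305123, -0.44429296,  0.24648094]), np.float64(0.00543209929002508))
[ 0.50250427 -0.44352186  0.24      ]
[ 0.50334092 -0.44031184  0.25      ]
post cap (array([ 0.55907738, -0.37155463,  0.36670279]), np.float64(0.0010684825846187136)) (array([ 0.56127195, -0.37399691,  0.35580093]), np.float64(0.0020514627926044257))
prong tips (array([ 0.43337178, -0.22114525,  0.220415  ]), np.float64(0.001186722043841065)) (array([ 0.38717716, -0.27384481,  0.21839434]), np.float64(0.002030263471397877))
crossbar ends (array([ 0.50519781, -0.2808178 ,  0.20234919]), np.float64(0.004397900025085203)) (array([ 0.45936271, -0.33604912,  0.20179252]), np.float64(0.00019647102773639563))
dial c (array([ 0.51178694, -0.33346314,  0.26516144]), np.float64(0.0018536590509225658))
lever pivot cap (array([ 0.61126743, -0.32876583,  0.25773459]), np.float64(0.007848254810727213))
```

View pics/w1c.png

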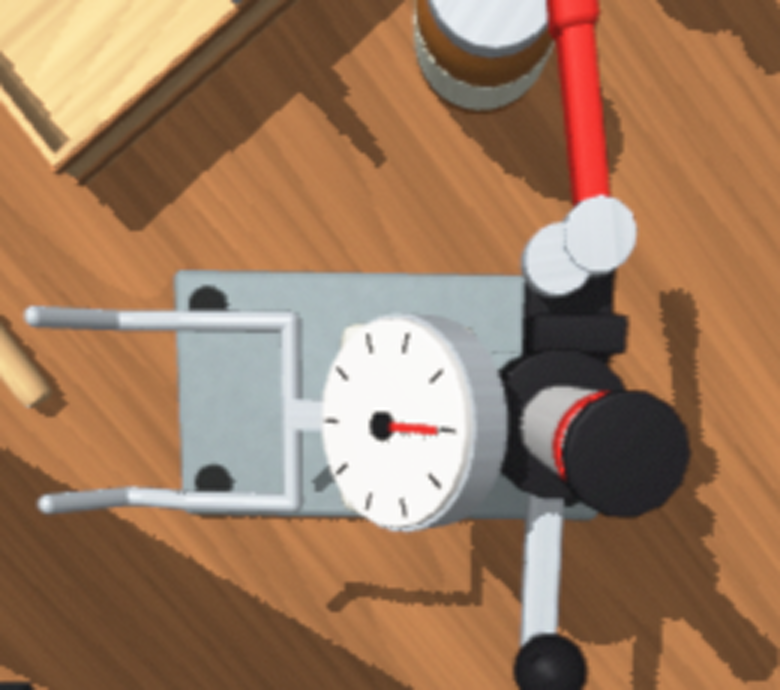

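```bash
python3 -m inch '{"dp":[[0,12,9.7],[0,12,9.7],[0,12,9.7],[0,11,9.7],[20,0,0],[20,0,0],[20,0,0],[20,0,0],[20,0,0],[10,0,0],[0,0,0],[0,0,0]],"yaw":[0,0,0,0,0,0,0,0,0,0,0,0]}' 60; python3 - <<'E'
from h import *
s=st();print(shift(s,[.503,-.443,.242],[.766,-.643]))
w=bot.capture("wrist");cv2.imwrite("pics/w2.png",w["color"][:,:,::-1]);t=bot.capture("scene");cv2.imwrite("pics/s2.png",t["color"][:,:,::-1])
E
```

```text
time_s: 5.67
position: [0.5047, -0.4355, 0.3491]
tcp_rot: [[0.0, 0.776, -0.631], [-0.0, -0.631, -0.776], [-1.0, 0.0, -0.0]]
force: [0.6, -0.8, 0.0]
opening: 0.688
t 5.67 p [ 504.7 -435.5  349.1] x [ 0. -0. -1.] y [ 0.776 -0.631  0.   ] F [ 0.6 -0.8  0. ] M [-0.09  0.1   0.01] op 59.8 q [-50.4  28.2  67.    0.   84.8 -11.3]
(array([107.1,   3.4,   6.9]), np.float64(0.8939816030991921))
```

View pics/w2.png

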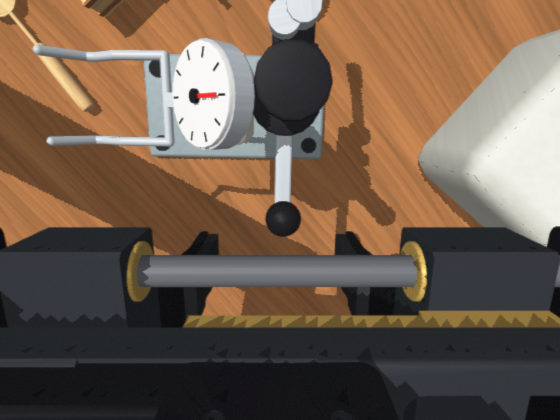

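View pics/s2.png

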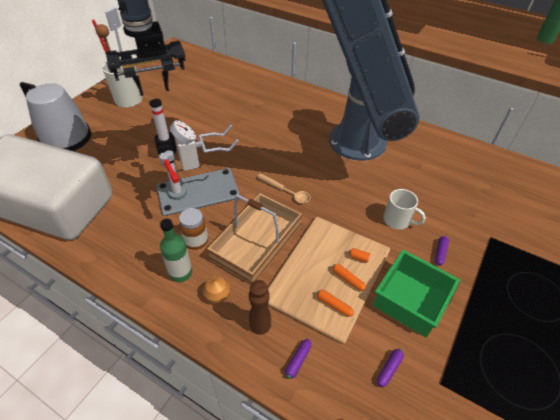

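```bash
python3 - <<'E'
from h import *
w=bot.capture("wrist");k=onz(w,(283.5,219),.249);print(k);s=st();print(shift(s,[k[0],k[1],.242],[.766,-.643]))
E
```

```text
[ 0.50230009 -0.44774658  0.249     ]
t 5.82 p [ 505.  -436.6  350.6] x [ 0.002 -0.003 -1.   ] y [ 0.775 -0.631  0.004] F [-0.4 -0.7 -0.1] M [-0.12  0.09 -0.01] op 60.3 q [-50.4  28.1  66.9  -0.   84.8 -11.3]
(array([108.6,   4.6,  10.3]), np.float64(0.8567463501616857))
```

```bash
python3 -m inch '{"dp":[[0,4,8],[18,0,0],[18,0,0],[18,0,0],[18,0,0],[18,0,0],[10,0,0],[8,0,0],[0,0,0]],"yaw":[0.8,0,0,0,0,0,0,0,0]}' 60; python3 - <<'E'
from h import *
st()
w=bot.capture("wrist");cv2.imwrite("pics/w3.png",w["color"][:,:,::-1])
E
```

```text
time_s: 6.57
position: [0.5018, -0.4449, 0.2392]
tcp_rot: [[-0.002, 0.766, -0.643], [0.002, -0.643, -0.766], [-1.0, -0.002, -0.0]]
force: [-0.3, 0.2, 0.3]
opening: 0.692
t 6.57 p [ 501.8 -444.9  239.2] x [-0.002  0.002 -1.   ] y [ 0.766 -0.643 -0.002] F [-0.3  0.2  0.3] M [-0.1   0.15 -0.02] op 60.2 q [-51.1  33.6  74.5  -0.   72.  -11.1]
```

View pics/w3.png

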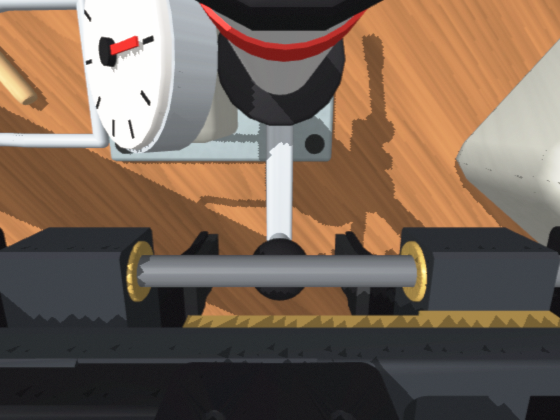

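The ball is centred between the fingers at (282,268). Closing on it.

```bash
python3 -m inch '{"dp":[[0,0,0],[0,0,0],[0,0,0],[0,0,0],[0,0,0],[0,0,0],[0,0,0],[0,0,0]],"yaw":[0,0,0,0,0,0,0,0]}' 0 && python3 -m inch '{"dp":[[-8,0,0],[-8,0,0],[-8,0,0],[-8,0,0],[-8,0,0],[-8,0,0],[0,0,0],[0,0,0]],"yaw":[0,0,0,0,0,0,0,0]}'; python3 - <<'E'
from h import *
st()
w=bot.capture("wrist");cv2.imwrite("pics/w4.png",w["color"][:,:,::-1])
w=bot.capture("scene");crop(w,(90,40,240,190),4,"s4.png")
E
```

```text
time_s: 7.28
position: [0.503, -0.4455, 0.2409]
tcp_rot: [[0.002, 0.766, -0.643], [-0.002, -0.643, -0.766], [-1.0, 0.002, 0.0]]
force: [1.9, -1.7, -0.1]
opening: 0.301
time_s: 7.95
position: [0.503, -0.4455, 0.2859]
tcp_rot: [[0.0, 0.766, -0.643], [0.0, -0.643, -0.766], [-1.0, 0.0, -0.001]]
force: [5.5, -3.9, -9.3]
opening: 0.301
t 7.95 p [ 503.  -445.5  285.9] x [ 0.  0. -1.] y [ 0.766 -0.643  0.   ] F [ 5.5 -3.9 -9.3] M [-0.8  -0.65 -0.03] op 26.2 q [-51.1  31.3  71.3   0.   77.5 -11.1]
```

View pics/s4.png

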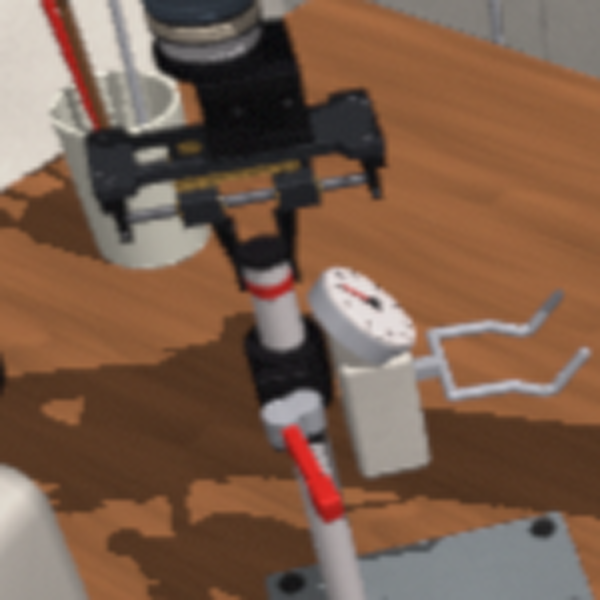

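```bash
python3 -m inch '{"dp":[[-8,0,0],[-8,0,0],[-8,0,0],[-8,0,0],[-6,0,0],[0,0,0],[0,0,0],[0,0,0]],"yaw":[0,0,0,0,0,0,0,0]}'; python3 - <<'E'
from h import *
st()
w=bot.capture("wrist");cv2.imwrite("pics/w5.png",w["color"][:,:,::-1])
w=bot.capture("scene");crop(w,(130,80,200,150),8,"s5.png")
E
```

```text
time_s: 8.72
position: [0.503, -0.4455, 0.3233]
tcp_rot: [[0.0, 0.766, -0.643], [0.001, -0.643, -0.766], [-1.0, -0.001, -0.001]]
force: [4.9, -4.8, -11.7]
opening: 0.299
t 8.72 p [ 503.  -445.5  323.3] x [ 0.     0.001 -1.   ] y [ 0.766 -0.643 -0.001] F [  4.9  -4.8 -11.7] M [-0.9  -0.75  0.06] op 26.0 q [-51.1  29.6  68.4   0.   82.  -11.1]
```

View pics/s5.png

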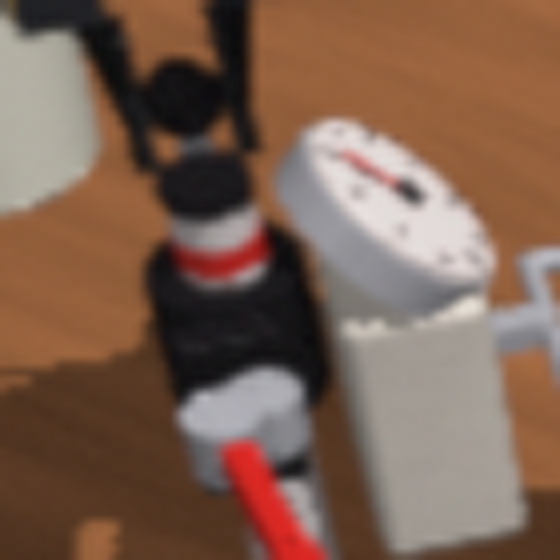

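View pics/w5.png

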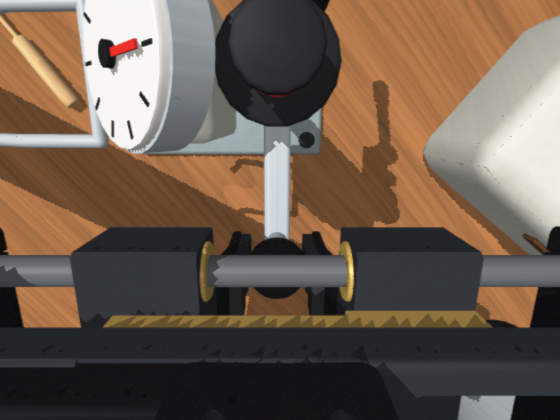

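```bash
python3 -m inch '{"dp":[[-2,0,0],[-2,0,0],[0,0,0],[0,0,0],[0,0,0]],"yaw":[0,0,0,0,0]}'; python3 - <<'E'
from h import *
st()
w=bot.capture("scene");crop(w,(130,80,190,140),12,"s6.png")
E
```

```text
time_s: 9.23
position: [0.503, -0.4454, 0.3263]
tcp_rot: [[-0.0, 0.766, -0.643], [0.002, -0.643, -0.766], [-1.0, -0.001, -0.001]]
force: [6.0, -6.0, -14.6]
opening: 0.304
t 9.23 p [ 503.  -445.4  326.3] x [-0.     0.002 -1.   ] y [ 0.766 -0.643 -0.001] F [  6.   -6.  -14.6] M [-0.98 -0.93 -0.05] op 26.5 q [-51.1  29.5  68.1   0.   82.5 -11.1]
```

View pics/s6.png

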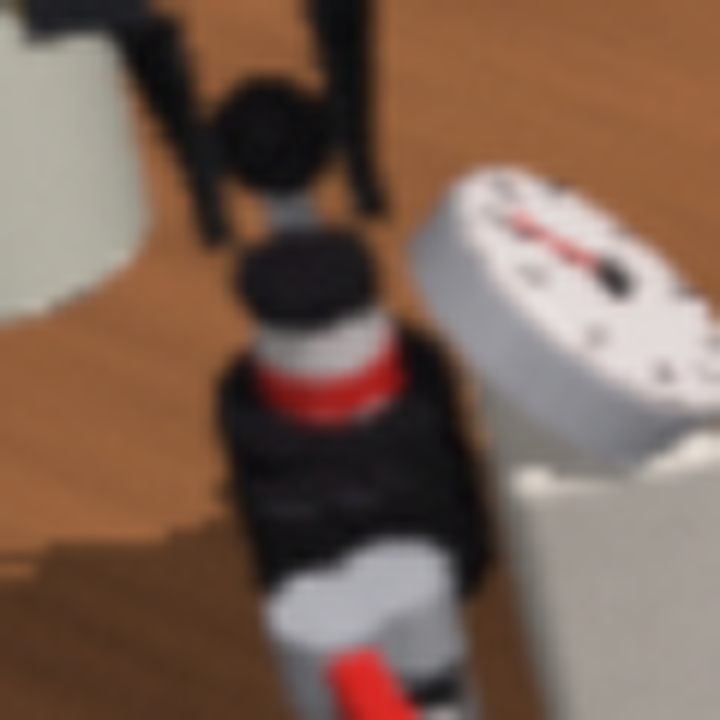

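Collar reads level with the band. Releasing the knob, rising, and moving to the far side of the lever.

```bash
python3 -m inch '{"dp":[[0,0,0],[0,0,0],[0,0,0],[0,0,0],[0,0,0],[0,0,0],[-15,0,0],[-20,0,0],[-20,0,0],[-20,0,0],[-15,0,0],[0,0,0],[0,0,0]],"yaw":[0,0,0,0,0,0,0,0,0,0,0,0,0]}' 55 && python3 -m inch '{"dp":[[0,5,-21],[0,5,-23],[0,5,-23],[0,5,-23],[0,5,-23],[0,5,-23],[0,5,-23],[0,5,-23],[0,5,-23],[0,5,-24],[0,0,0],[0,0,0]],"yaw":[0,0,0,0,0,0,0,0,0,0,0,0]}' 0; python3 - <<'E'
from h import *
s=st();p=s["position"]-[.561,-.374,0];print("stand",p@[.766,-.643,0],p@[.643,.766,0])
w=bot.capture("scene");crop(w,(130,80,190,140),10,"s7.png")
w=bot.capture("wrist");cv2.imwrite("pics/w7.png",w["color"][:,:,::-1])
E
```

```text
time_s: 10.37
position: [0.5024, -0.445, 0.4216]
tcp_rot: [[0.001, 0.766, -0.642], [-0.002, -0.642, -0.766], [-1.0, 0.002, 0.001]]
force: [0.5, -0.8, -0.6]
opening: 0.633
time_s: 11.37
position: [0.6881, -0.3001, 0.4178]
tcp_rot: [[-0.004, 0.768, -0.641], [0.002, -0.641, -0.768], [-1.0, -0.004, 0.001]]
force: [0.2, -0.9, -0.7]
opening: 0.005
t 11.37 p [ 688.1 -300.1  417.8] x [-0.004  0.002 -1.   ] y [ 0.768 -0.641 -0.004] F [ 0.2 -0.9 -0.7] M [-0.12  0.1   0.02] op 0.4 q [-32.1  35.1  44.7  -0.  100.4   7.8]
stand 0.0498174154813142 0.13828389553433565
```

View pics/s7.png

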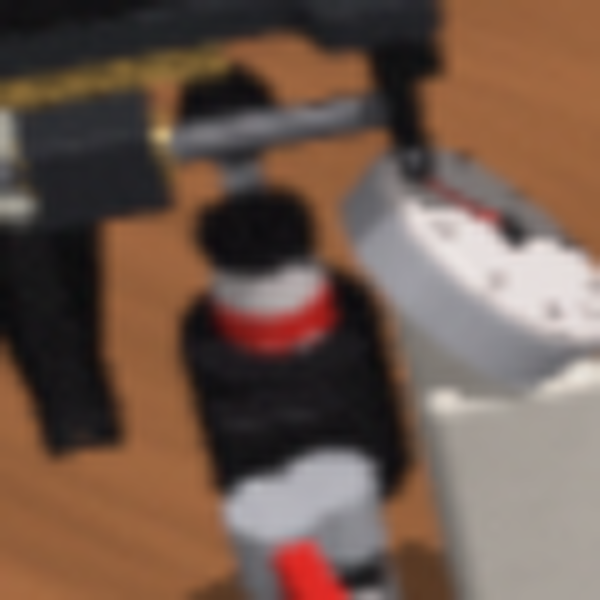

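View pics/w7.png

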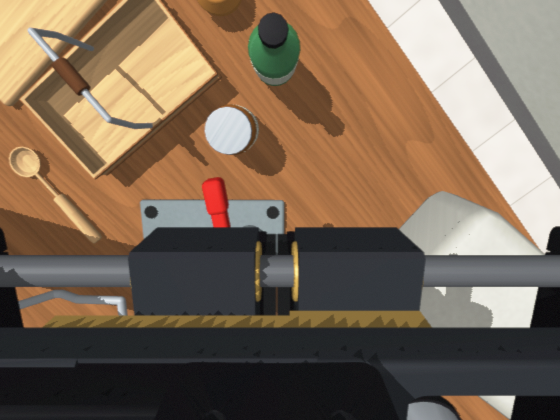

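```bash
python3 - <<'E'
from h import *
w=bot.capture("wrist");P=np.array([.561,-.374,0]);xd=np.array([.766,-.643,0]);yd=np.array([.643,.766,0])
for y in (.133,.147,.161):print(proj(w,P+.012*xd+y*yd+[0,0,.32]))
for u in((215,180),(215,200),(221,228)):
    q=onz(w,u,.32)-P;print(u,q@xd,q@yd)
E
```

```text
[228.83972631 210.89941827]
[228.18926544 193.28232965]
[227.52105352 175.18447135]
(215, 180) 0.002363150914401743 0.15734351165132943
(215, 200) 0.0016479161349216148 0.1417316002144311
(221, 228) 0.005333649339801891 0.11906516996183159
```

```bash
python3 -m inch '{"dp":[[20,0,0],[20,0,0],[20,0,0],[20,0,0],[10,0,0],[10,0,0],[0,0,0],[0,0,0]],"yaw":[0,0,0,0,0,0,0,0]}' && python3 -m inch '{"dp":[[0,-6,-2],[0,-6,-2],[0,-6,-1],[0,-5,0],[0,-5,0],[0,-5,-1],[0,-5,-1],[0,-5,0],[0,0,0]],"yaw":[0,0,0,0,0,0,0,0,0]}'; python3 - <<'E'
from h import *
s=st();p=s["position"]-[.561,-.374,0];print("stand",p@[.766,-.643,0],p@[.643,.766,0])
w=bot.capture("scene");crop(w,(110,60,230,180),5,"s8.png")
w=bot.capture("wrist");cv2.imwrite("pics/w8.png",w["color"][:,:,::-1])
E
```

```text
time_s: 12.18
position: [0.6876, -0.3021, 0.3208]
tcp_rot: [[0.0, 0.766, -0.643], [-0.0, -0.643, -0.766], [-1.0, 0.0, -0.0]]
force: [1.0, 0.1, 0.5]
opening: 0.005
time_s: 12.93
position: [0.6587, -0.2679, 0.3208]
tcp_rot: [[-0.0, 0.767, -0.642], [0.0, -0.642, -0.767], [-1.0, -0.0, -0.0]]
force: [-0.2, 0.3, 0.3]
opening: 0.004
t 12.93 p [ 658.7 -267.9  320.8] x [-0.  0. -1.] y [ 0.767 -0.642 -0.   ] F [-0.2  0.3  0.3] M [-0.06  0.06 -0.04] op 0.4 q [-31.1  33.3  62.    0.   84.7   8.8]
stand 0.006603831837490262 0.14413451264299637
```

View pics/s8.png

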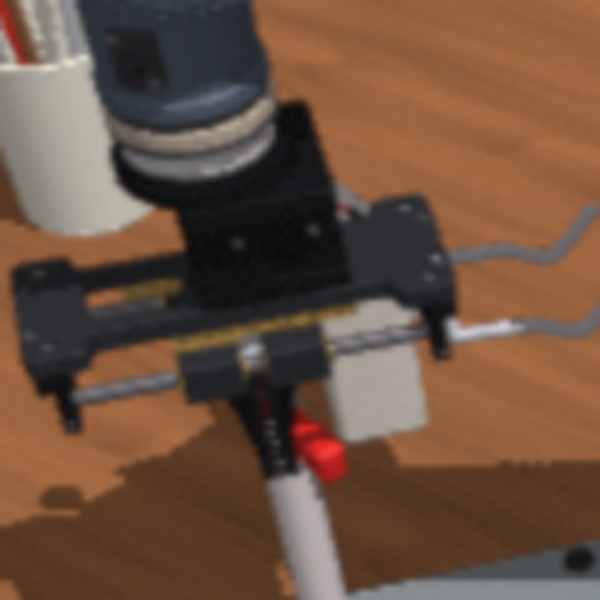

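View pics/w8.png

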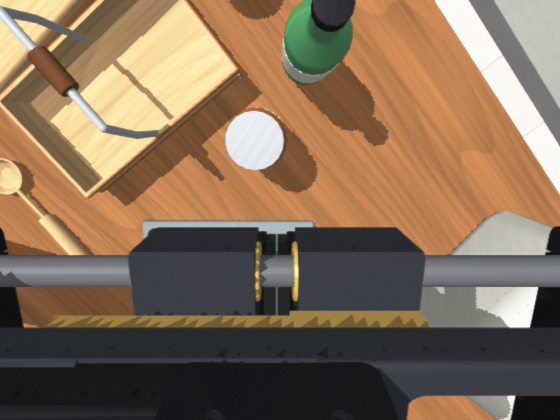

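```bash
python3 -m inch '{"dp":[[0,-6,0],[0,-6,1],[0,-6,1],[0,-6,2],[0,-6,3],[0,-5,4],[0,-5,4],[0,-4,4],[0,-4,4],[0,-4,4],[0,-4,4],[0,0,0]],"yaw":[0,0,0,0,0,0,0,0,0,0,0,0]}'; python3 - <<'E'
from h import *
s=st();p=s["position"]-[.561,-.374,0];print("stand",p@[.766,-.643,0],p@[.643,.766,0])
w=bot.capture("scene");crop(w,(110,60,230,180),5,"s9.png")
E
```

```text
time_s: 14.03
position: [0.5969, -0.2566, 0.3214]
tcp_rot: [[0.003, 0.766, -0.643], [-0.001, -0.643, -0.766], [-1.0, 0.003, -0.001]]
force: [-0.0, 0.3, -0.0]
opening: 0.005
t 14.03 p [ 596.9 -256.6  321.4] x [ 0.003 -0.001 -1.   ] y [ 0.766 -0.643  0.003] F [-0.   0.3 -0. ] M [-0.01  0.16  0.  ] op 0.4 q [-33.1  27.6  72.2   0.1  80.    6.9]
stand -0.04794097657097078 0.11303108320556106
```

View pics/s9.png

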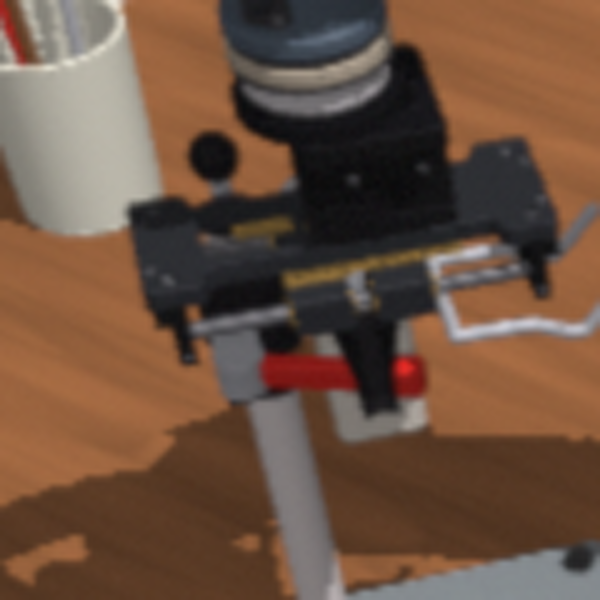

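```bash
python3 -m inch '{"dp":[[0,-3,6],[0,-3,6],[0,-3,5],[0,-2,4],[0,0,3],[0,0,2],[0,0,0]],"yaw":[0,0,0,0,0,0,0]}'; python3 - <<'E'
from h import *
s=st();p=s["position"]-[.561,-.374,0];print("stand",p@[.766,-.643,0],p@[.643,.766,0])
E
```

```text
time_s: 14.67
position: [0.5709, -0.2697, 0.3205]
tcp_rot: [[-0.0, 0.766, -0.643], [-0.0, -0.643, -0.766], [-1.0, -0.0, 0.0]]
force: [1.0, -0.4, 0.3]
opening: 0.002
t 14.67 p [ 570.9 -269.7  320.5] x [-0. -0. -1.] y [ 0.766 -0.643 -0.   ] F [ 1.  -0.4  0.3] M [-0.07  0.18  0.04] op 0.2 q [-35.4  26.1  74.9  -0.   79.    4.6]
stand -0.05951501930935511 0.08623149587993653
```

```bash
python3 -m inch '{"dp":[[0,0,-15],[0,0,-15],[-15,0,0],[-25,0,0],[-25,0,0],[-25,0,0],[0,0,0]],"yaw":[0,0,-6,-7,-7,-7,-7]}' && python3 -m inch '{"dp":[[0,4,-29],[0,4,-29],[0,4,-29],[0,4,-29],[0,4,-29],[0,4,-29],[0,4,-29],[0,4,-29],[0,4,-29],[0,4,-29],[0,4,-29],[0,4,-29],[0,4,-29],[0,4,-29],[0,4,-29],[0,4,-29],[0,0,0]],"yaw":[-6,0,0,0,0,0,0,0,0,0,0,0,0,0,0,0,0]}' 50; python3 - <<'E'
from h import *
s=st()
w=bot.capture("scene");cv2.imwrite("pics/s10.png",w["color"][:,:,::-1]);crop(w,(130,80,230,180),6,"s10c.png")
w=bot.capture("wrist");cv2.imwrite("pics/w10.png",w["color"][:,:,::-1])
E
```

```text
time_s: 15.25
position: [0.594, -0.2455, 0.417]
tcp_rot: [[0.01, 0.995, -0.096], [-0.006, -0.096, -0.995], [-1.0, 0.011, 0.005]]
force: [0.7, -0.4, 0.3]
opening: 0.003
time_s: 16.67
position: [0.6569, 0.2253, 0.4098]
tcp_rot: [[-0.0, 1.0, 0.008], [0.004, 0.008, -1.0], [-1.0, -0.0, -0.004]]
force: [-0.4, -0.4, 0.2]
opening: 0.577
t 16.67 p [656.9 225.3 409.8] x [-0.     0.004 -1.   ] y [ 1.     0.008 -0.   ] F [-0.4 -0.4  0.2] M [-0.07  0.06  0.03] op 50.2 q [ 9.6 29.1 56.5  0.2 94.4  9.2]
```

View pics/s10c.png

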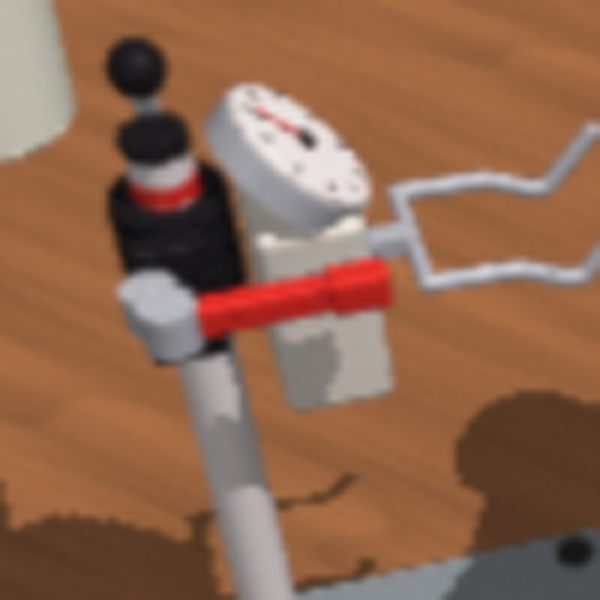

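View pics/w10.png

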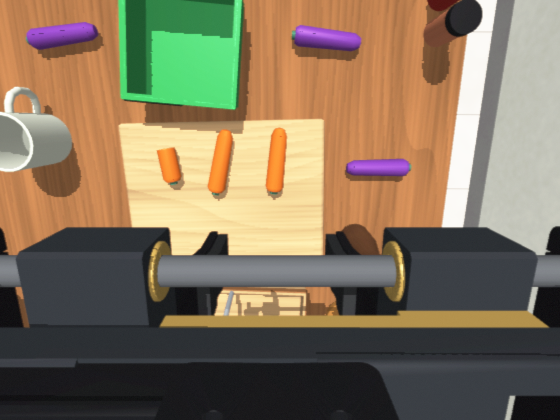

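The lever is shut alongside the housing and the collar is level with the band. Wrist view has the orange stub at (168,165), and the whole carrots at (220,161) and (277,160).

```bash
python3 - <<'E'
from h import *
w=bot.capture("wrist");t=bot.capture("top")
for n,a,b in(("A",(280,130),(275,190)),("B",(226,132),(215,190)),("S",(164,149),(173,181))):
    p,q=onz(w,a,.032),onz(w,b,.032);print(n,((p+q)/2).round(4),np.linalg.norm(p-q).round(3),((q-p)/np.linalg.norm(q-p)).round(3))
crop(t,(120,110,320,270),4,"t10.png");crop(w,(120,100,340,220),3,"w10c.png")
st()
E
```

```text
A [0.6569 0.2236 0.032 ] 0.095 [-0.079 -0.997  0.   ]
B [0.5666 0.2217 0.032 ] 0.094 [-0.221 -0.975  0.   ]
S [0.4841 0.2157 0.032 ] 0.052 [ 0.202 -0.979  0.   ]
t 16.87 p [657.2 217.8 410.3] x [-0. -0. -1.] y [ 1.     0.001 -0.   ] F [ 0.  -0.2  0.4] M [-0.1  -0.   -0.01] op 49.9 q [ 9.1 28.9 56.7 -0.  94.4  9. ]
```

View pics/w10c.png

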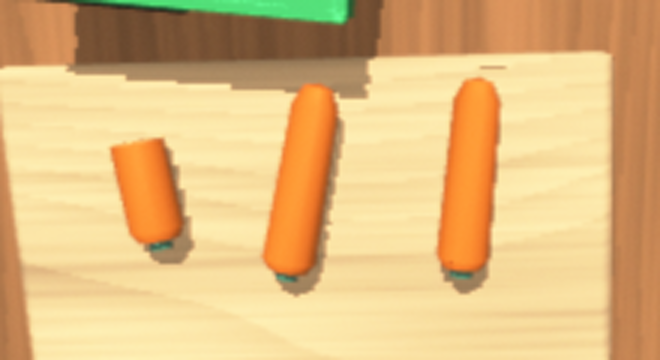

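View pics/t10.png

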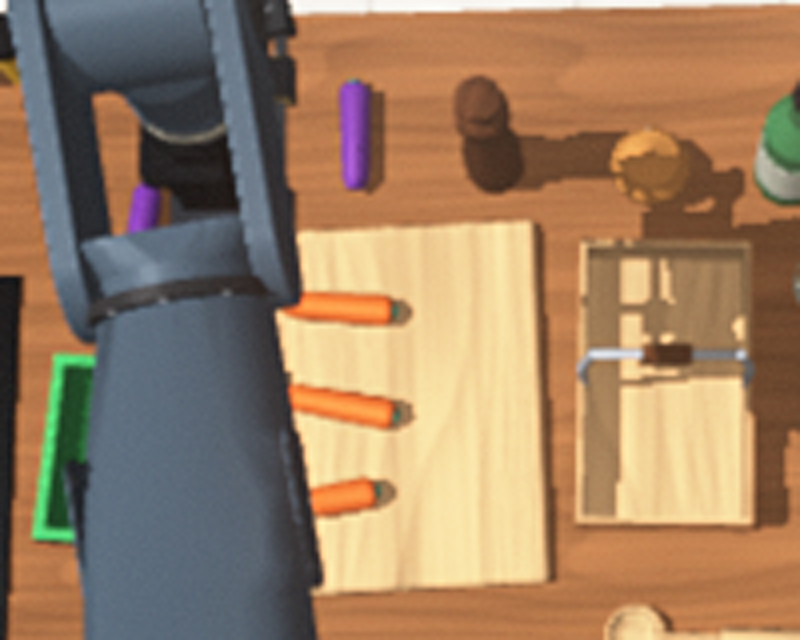

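Whole, crowned, unbroken orange carrots are A (277,160) and B (220,161). The stub is the short one with a flat end at (168,165). Picking A.

```bash
python3 -m inch '{"dp":[[30,0,-3],[40,0,0],[40,0,0],[40,0,0],[40,0,0],[40,0,0],[40,0,0],[40,0,0],[20,0,0],[20,0,0],[16,0,0],[12,0,0],[0,0,0],[0,0,0]],"yaw":[4.7,0,0,0,0,0,0,0,0,0,0,0,0,0]}'; python3 - <<'E'
from h import *
s=st()
w=bot.capture("wrist");cv2.imwrite("pics/w11.png",w["color"][:,:,::-1])
E
```

```text
time_s: 18.03
position: [0.6579, 0.2194, 0.0326]
tcp_rot: [[0.0, 0.997, -0.083], [-0.0, -0.083, -0.997], [-1.0, 0.0, 0.0]]
force: [0.3, -0.5, 0.8]
opening: 0.58
t 18.03 p [657.9 219.4  32.6] x [ 0. -0. -1.] y [ 0.997 -0.083  0.   ] F [ 0.3 -0.5  0.8] M [-0.15  0.08  0.01] op 50.4 q [ 9.2 49.3 78.6 -0.  52.1 14. ]
```

View pics/w11.png

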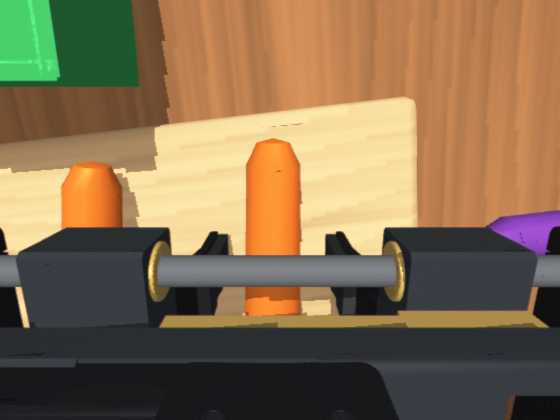

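```bash
python3 -m inch '{"dp":[[0,0,0],[0,0,0],[0,0,0],[0,0,0],[0,0,0],[0,0,0],[-10,0,0],[-20,0,0],[-30,0,0],[-30,0,0],[-30,0,0],[-30,0,0],[-30,0,0],[-30,0,0],[0,0,0]],"yaw":[0,0,0,0,0,0,0,0,0,7,7,7,7,7,7]}' 0 && python3 -m inch '{"dp":[[0,0,0],[0,0,0],[0,0,0],[0,0,0],[0,0,0],[0,0,0],[0,0,0],[0,27,0],[0,36,0],[0,36,0],[0,36,0],[0,36,0],[0,36,0],[0,36,0],[0,36,0],[0,0,0],[0,0,0]],"yaw":[7,7,7,7,7,7,3,0,0,0,0,0,0,0,0,0,0]}'; python3 - <<'E'
from h import *
s=st();print(shift(s,[.6405,-.0654,.06],[-.026,-1]))
w=bot.capture("wrist");cv2.imwrite("pics/w12.png",w["color"][:,:,::-1])
w=bot.capture("scene");cv2.imwrite("pics/s12.png",w["color"][:,:,::-1])
E
```

```text
time_s: 19.33
position: [0.6612, 0.2211, 0.2513]
tcp_rot: [[0.014, 0.682, -0.731], [0.003, -0.732, -0.682], [-1.0, 0.008, -0.012]]
force: [1.2, 1.4, 0.4]
opening: 0.318
time_s: 20.75
position: [0.6491, -0.0609, 0.2429]
tcp_rot: [[0.0, -0.033, -0.999], [0.0, -0.999, 0.033], [-1.0, -0.0, -0.0]]
force: [-0.7, 1.1, -0.6]
opening: 0.318
t 20.75 p [649.1 -60.9 242.9] x [ 0.  0. -1.] y [-0.033 -0.999 -0.   ] F [-0.7  1.1 -0.6] M [-0.02  0.19 -0.02] op 27.6 q [-15.2  31.8  77.4   0.   70.8  76.7]
(array([182.9,   4.8,   8.5]), np.float64(-0.41777237175166704))
```

View pics/w12.png

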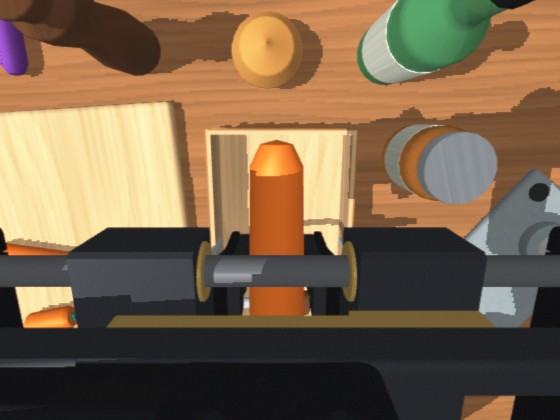

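View pics/s12.png

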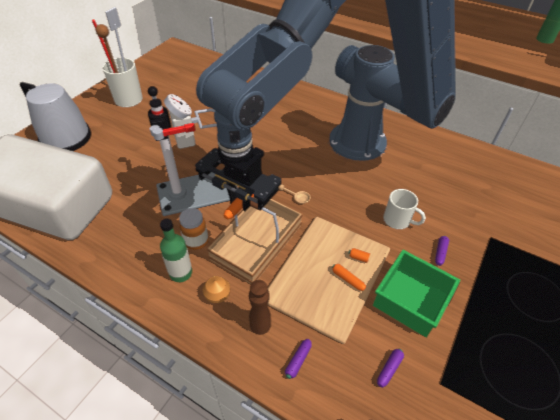

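```bash
python3 - <<'E'
from h import *
w=bot.capture("wrist")
for n,u,z in(("jarlid",(457,168),.11),("jar",(445,165),.1),("tip",(277,145),.25),("bfarL",(207,132),.055),("bfarR",(355,132),.055)):print(n,onz(w,u,z).round(4))
print(st() and "")
E
```

```text
jarlid [ 0.6693 -0.2125  0.11  ]
jar [ 0.6707 -0.2071  0.1   ]
tip [ 0.7038 -0.0599  0.25  ]
bfarL [0.704  0.0093 0.055 ]
bfarR [ 0.6995 -0.1374  0.055 ]
t 20.9 p [649.1 -57.4 242.7] x [-0.     0.001 -1.   ] y [-0.028 -1.    -0.001] F [-0.1  0.7 -0.4] M [ 0.01  0.1  -0.02] op 27.7 q [-14.9  31.8  77.4   0.   70.8  76.7]
```

```bash
python3 -m inch '{"dp":[[0,-3,7],[0,-2,6],[30,0,0],[30,0,0],[30,0,0],[30,0,0],[30,0,0],[20,0,0],[20,0,0],[14,0,0],[0,0,0],[0,0,0]],"yaw":[0,0,0,0,0,0,0,0,0,0,0,0]}' && python3 -m inch '{"dp":[[0,0,0],[0,0,0],[0,0,0],[0,0,0],[0,0,0],[-20,0,0],[-30,0,0],[-30,0,0],[-35,0,0],[-35,0,0],[-35,0,0],[-35,0,0],[0,0,0]],"yaw":[0,0,0,0,0,0,0,0,0,0,0,0,0]}' 45; python3 - <<'E'
from h import *
s=st()
w=bot.capture("wrist");cv2.imwrite("pics/w13.png",w["color"][:,:,::-1])
E
```

```text
time_s: 21.9
position: [0.6359, -0.0524, 0.0383]
tcp_rot: [[-0.001, -0.028, -1.0], [0.0, -1.0, 0.028], [-1.0, -0.0, 0.001]]
force: [-0.6, -0.1, -0.6]
opening: 0.32
time_s: 22.98
position: [0.6408, -0.0543, 0.2676]
tcp_rot: [[0.016, -0.029, -0.999], [-0.004, -1.0, 0.029], [-1.0, 0.004, -0.016]]
force: [1.1, 0.1, 0.8]
opening: 0.52
t 22.98 p [640.8 -54.3 267.6] x [ 0.016 -0.004 -1.   ] y [-0.029 -1.     0.004] F [1.1 0.1 0.8] M [-0.01  0.11 -0.04] op 45.2 q [-14.8  29.3  77.9   0.   71.8  76.9]
```

View pics/w13.png

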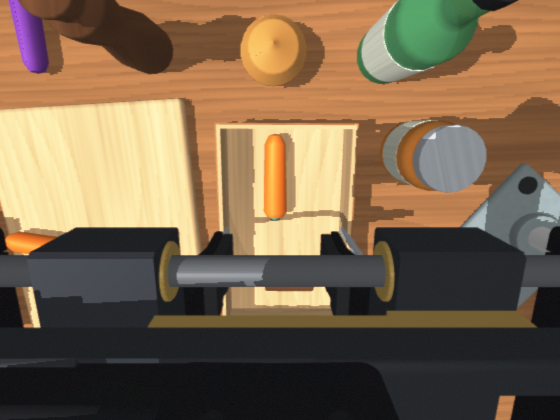

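```bash
python3 -m inch '{"dp":[[0,-27,8],[0,-27,8],[0,-27,8],[0,-27,8],[0,-27,8],[0,-27,8],[0,-27,8],[0,-28,8],[0,-28,9],[0,-28,9],[0,0,0],[0,0,0]],"yaw":[-6.6,-6.6,-6.6,-6.6,-6.6,-6.6,-6.6,-6.6,-6.6,-6.6,-6.6,-6.6]}' 50; python3 - <<'E'
from h import *
s=st();print(shift(s,[.567,.2205,.25],[.98,-.2]))
w=bot.capture("scene");crop(w,(200,180,460,370),3,"s14.png")
E
```

```text
time_s: 24.03
position: [0.4429, 0.1375, 0.2576]
tcp_rot: [[-0.004, 0.978, -0.209], [-0.0, -0.209, -0.978], [-1.0, -0.003, 0.001]]
force: [0.4, -0.4, 0.3]
opening: 0.578
t 24.03 p [442.9 137.5 257.6] x [-0.004 -0.    -1.   ] y [ 0.978 -0.209 -0.003] F [ 0.4 -0.4  0.3] M [-0.09  0.05  0.05] op 50.3 q [  3.4  16.  102.6   0.   61.7  15.5]
(array([   7.1,  104. , -107.1]), np.float64(-0.5256650477061555))
```

View pics/s14.png

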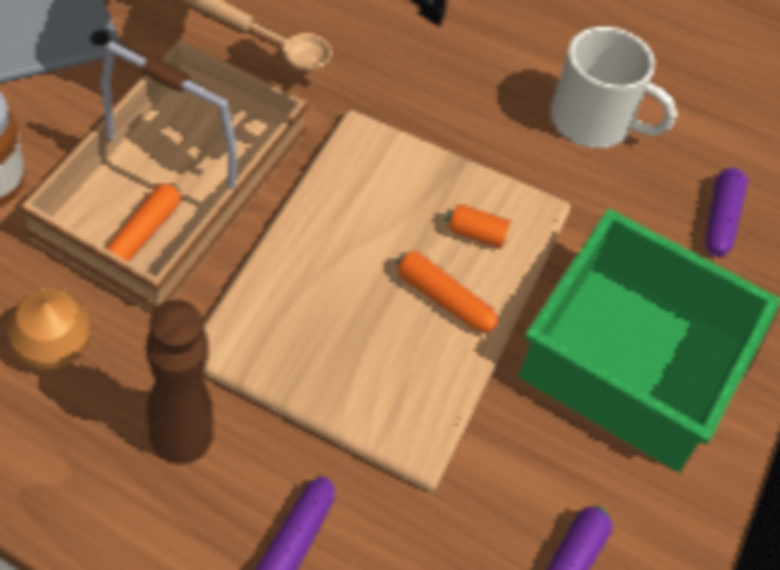

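```bash
python3 -m inch '{"dp":[[0,26,-27],[0,26,-27],[0,26,-27],[0,26,-26],[0,0,0],[30,0,0],[30,0,0],[30,0,0],[30,0,0],[30,0,0],[30,0,0],[25,0,0],[20,0,0],[0,0,0],[0,0,0]],"yaw":[0,0,0,0,0,0,0,0,0,0,0,0,0,0,0]}' 50; python3 - <<'E'
from h import *
s=st()
w=bot.capture("wrist");cv2.imwrite("pics/w15.png",w["color"][:,:,::-1])
E
```

```text
time_s: 25.33
position: [0.5697, 0.2183, 0.032]
tcp_rot: [[-0.003, 0.976, -0.218], [-0.001, -0.218, -0.976], [-1.0, -0.003, 0.001]]
force: [-0.9, -0.1, 0.3]
opening: 0.574
t 25.33 p [569.7 218.3  32. ] x [-0.003 -0.001 -1.   ] y [ 0.976 -0.218 -0.003] F [-0.9 -0.1  0.3] M [-0.09  0.08  0.  ] op 49.9 q [10.5 45.  91.8 -0.  43.4 23.1]
```

View pics/w15.png

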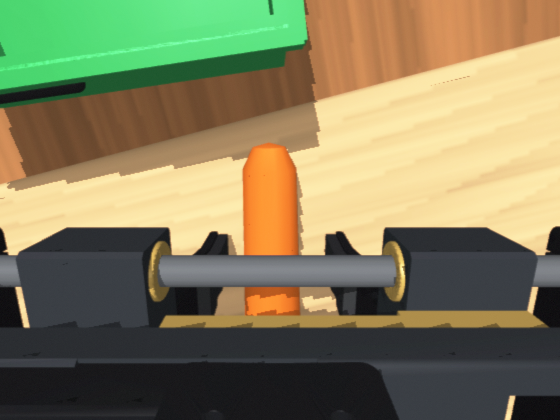

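```bash
python3 -m inch '{"dp":[[0,0,0],[0,0,0],[0,0,0],[0,0,0],[0,0,0],[0,0,0],[-10,0,0],[-20,0,0],[-30,0,0],[-30,0,0],[-30,0,0],[-30,0,0],[-30,0,0],[-30,0,0],[0,0,0]],"yaw":[0,0,0,0,0,0,0,0,0,-7,-7,-7,-7,-7,-7]}' 0 && python3 -m inch '{"dp":[[0,0,0],[0,0,0],[0,0,0],[0,0,0],[0,0,0],[0,0,0],[0,0,0],[0,0,0],[0,0,0],[0,-35,-6],[0,-35,-6],[0,-35,-6],[0,-35,-6],[0,-35,-6],[0,-35,-6],[0,-35,-5],[0,-35,-5],[0,0,0],[0,0,0]],"yaw":[-7,-7,-7,-7,-7,-7,-7,-7,-3,0,0,0,0,0,0,0,0,0,0]}'; python3 - <<'E'
from h import *
s=st();print(shift(s,[.5165,-.0622,.036],[-.026,-1]))
w=bot.capture("wrist");cv2.imwrite("pics/w16.png",w["color"][:,:,::-1])
s=st()
for u,z in(((276,145),.24),):print(onz(w,u,z))
E
```

```text
time_s: 26.63
position: [0.5745, 0.2198, 0.2514]
tcp_rot: [[0.014, 0.867, 0.498], [0.003, 0.498, -0.867], [-1.0, 0.013, 0.005]]
force: [1.8, 0.8, -1.3]
opening: 0.32
time_s: 28.22
position: [0.5174, -0.0616, 0.2442]
tcp_rot: [[0.001, 0.03, 1.0], [-0.0, 1.0, -0.03], [-1.0, -0.0, 0.001]]
force: [-0.1, -0.7, -0.4]
opening: 0.318
t 28.22 p [517.4 -61.6 244.2] x [ 0.001 -0.    -1.   ] y [ 0.03  1.   -0.  ] F [-0.1 -0.7 -0.4] M [ 0.01 -0.04  0.03] op 27.7 q [ -19.1   21.4   96.2    0.    62.3 -107.4]
(array([208.2,  -0.6,  -1.1]), np.float64(-0.2313013929428962))
t 28.27 p [517.4 -60.2 244.1] x [ 0.001  0.    -1.   ] y [0.028 1.    0.   ] F [-0.8  0.  -0.7] M [0.   0.01 0.  ] op 27.7 q [ -19.    21.4   96.2    0.    62.3 -107.4]
[ 0.46145543 -0.0599483   0.24      ]
```

View pics/w16.png

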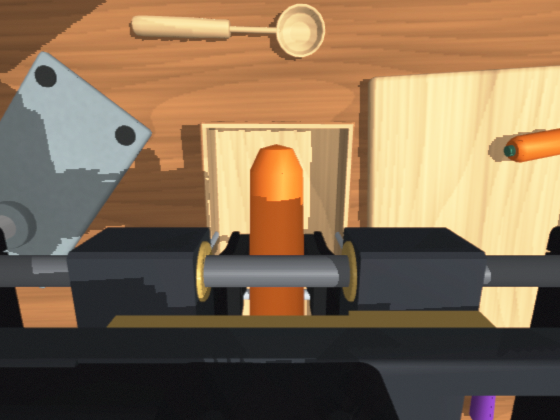

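```bash
python3 -m inch '{"dp":[[0,-5,3],[0,-5,3],[30,0,0],[30,0,0],[30,0,0],[30,0,0],[30,0,0],[20,0,0],[20,0,0],[16,0,0],[0,0,0],[0,0,0]],"yaw":[0,0,0,0,0,0,0,0,0,0,0,0]}' && python3 -m inch '{"dp":[[0,0,0],[0,0,0],[0,0,0],[0,0,0],[0,0,0],[-20,0,0],[-30,0,0],[-30,0,0],[-35,0,0],[-35,0,0],[-35,0,0],[-35,0,0],[0,0,0]],"yaw":[0,0,0,0,0,0,0,0,0,0,0,0,0]}' 45; python3 - <<'E'
from h import *
s=st()
w=bot.capture("wrist");cv2.imwrite("pics/w17.png",w["color"][:,:,::-1])
w=bot.capture("scene");crop(w,(200,180,460,370),3,"s17.png")
E
```

```text
time_s: 29.27
position: [0.5234, -0.0692, 0.0368]
tcp_rot: [[-0.002, 0.024, 1.0], [0.001, 1.0, -0.024], [-1.0, 0.001, -0.002]]
force: [-0.2, 0.3, -0.6]
opening: 0.315
time_s: 30.35
position: [0.5272, -0.0713, 0.265]
tcp_rot: [[0.014, 0.026, 1.0], [-0.005, 1.0, -0.026], [-1.0, -0.005, 0.015]]
force: [1.4, -0.6, -0.1]
opening: 0.517
t 30.35 p [527.2 -71.3 265. ] x [ 0.014 -0.005 -1.   ] y [ 0.026  1.    -0.005] F [ 1.4 -0.6 -0.1] M [ 0.05 -0.03 -0.03] op 45.0 q [ -19.7   20.5   93.8   -0.    64.8 -108.3]
```

View pics/w17.png

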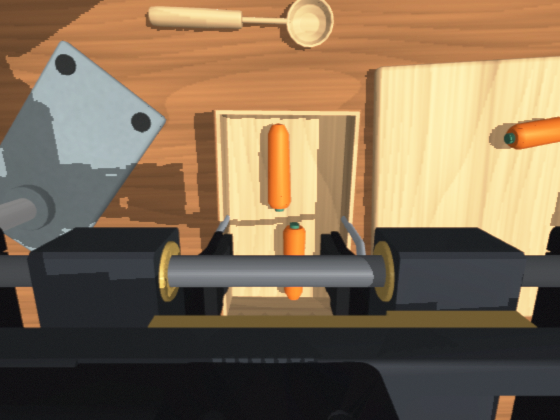

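View pics/s17.png

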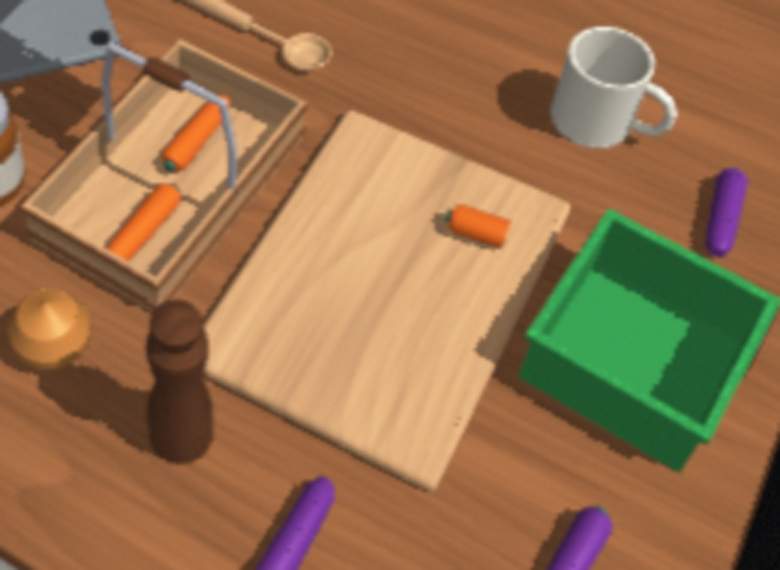

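```bash
python3 -m inch '{"dp":[[0,28,-5],[0,32,-5],[0,32,-5],[0,32,-5],[0,32,-5],[0,32,-5],[0,32,-5],[0,32,-5],[0,32,-5],[0,0,0],[0,0,0],[0,0,0],[0,0,0],[0,0,0],[0,0,0],[0,0,0],[0,0,0],[0,0,0],[0,0,0],[0,0,0]],"yaw":[0,0,0,0,0,0,0,0,0,7,7,7,7,7,7,7,7,7,7,7]}' 50; python3 - <<'E'
from h import *
s=st();print(shift(s,[.485,.2135,.033],[.984,.18]))
w=bot.capture("wrist");cv2.imwrite("pics/w18.png",w["color"][:,:,::-1])
st()
E
```

```text
time_s: 32.12
position: [0.4842, 0.2147, 0.2554]
tcp_rot: [[-0.005, 0.981, 0.194], [-0.001, 0.194, -0.981], [-1.0, -0.005, 0.0]]
force: [0.9, -0.8, 0.2]
opening: 0.576
t 32.12 p [484.2 214.7 255.4] x [-0.005 -0.001 -1.   ] y [ 0.981  0.194 -0.005] F [ 0.9 -0.8  0.2] M [-0.13  0.06 -0.  ] op 50.1 q [11.8 21.4 94.1 -0.  64.8  0.7]
(array([222.4,   1.7,   1.3]), np.float64(0.8001597398487661))
t 32.17 p [484.2 214.8 255.4] x [-0.005 -0.001 -1.   ] y [ 0.982  0.19  -0.005] F [ 0.4  0.2 -0.6] M [-0.1   0.01  0.02] op 49.9 q [11.8 21.4 94.1  0.  64.8  0.9]
```

View pics/w18.png

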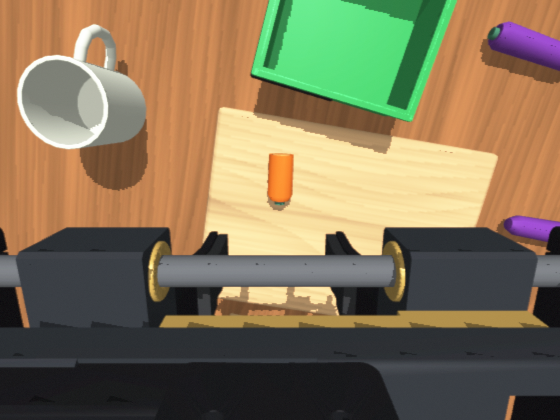

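```bash
python3 - <<'E'
from h import *
w=bot.capture("wrist");t=bot.capture("top")
print("mug rim",onz(w,(64,101),.092),"right edge",onz(w,(108,101),.092),onz(w,(146,101),.092))
p,q=onz(w,(281,156),.032),onz(w,(280,198),.032);print((p+q)/2,np.linalg.norm(p-q))
E
```

```text
mug rim [0.27820727 0.2595072  0.092     ] right edge [0.31738196 0.26703425 0.092     ] [0.35116595 0.27352552 0.092     ]
[0.48603657 0.21832213 0.032     ] 0.04810382067712958
```

```bash
python3 -m inch '{"dp":[[30,1.7,-2],[30,0,0],[30,0,0],[30,0,0],[30,0,0],[30,0,0],[22,0,0],[20,0,0],[0,0,0],[0,0,0]],"yaw":[0.6,0,0,0,0,0,0,0,0,0]}' 50 && python3 -m inch '{"dp":[[0,0,0],[0,0,0],[0,0,0],[0,0,0],[0,0,0],[0,0,0],[-10,0,0],[-20,0,0],[-30,0,0],[-30,0,0],[-30,0,0],[-30,0,0],[0,0,0]],"yaw":[0,0,0,0,0,0,0,0,0,0,0,0,0]}' 0; python3 - <<'E'
from h import *
s=st();print(shift(s,[.523,.386,.15],[.99,.1]))
w=bot.capture("wrist");cv2.imwrite("pics/w19.png",w["color"][:,:,::-1])
E
```

```text
time_s: 33.1
position: [0.4857, 0.2171, 0.0343]
tcp_rot: [[-0.004, 0.982, 0.191], [-0.001, 0.191, -0.982], [-1.0, -0.004, 0.0]]
force: [-0.4, 1.3, 0.4]
opening: 0.577
time_s: 34.18
position: [0.4904, 0.2184, 0.1918]
tcp_rot: [[0.012, 0.982, 0.19], [0.003, 0.19, -0.982], [-1.0, 0.012, -0.0]]
force: [0.5, -1.0, -1.1]
opening: 0.326
t 34.18 p [490.4 218.4 191.8] x [ 0.012  0.003 -1.   ] y [0.982 0.19  0.012] F [ 0.5 -1.  -1.1] M [-0.06 -0.03 -0.01] op 28.4 q [12.1 26.4 97.8  0.  55.1  1.1]
(array([  42.6,   63.3, -158.4]), np.float64(5.1744033573816495))
```

View pics/w19.png

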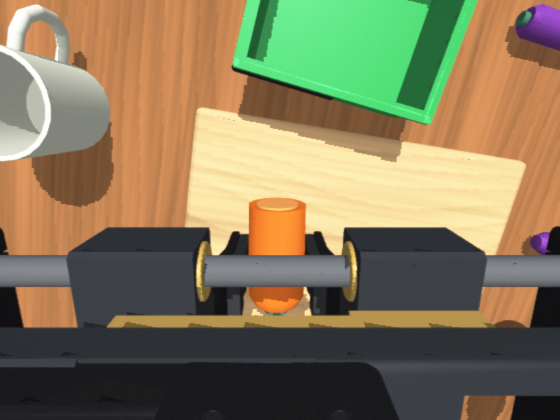

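```bash
python3 -m inch '{"dp":[[0,10,-25],[0,11,-27],[0,11,-27],[0,11,-27],[0,10,-26],[0,10,-26],[0,0,0],[0,0,0],[20,0,0],[30,0,0],[30,0,0],[30,0,0],[22,0,0],[10,0,0],[0,0,0]],"yaw":[0,0,0,0,0,0,7,7,2,0,0,0,0,0,0]}' && python3 -m inch '{"dp":[[0,0,0],[0,0,0],[0,0,0],[0,0,0],[-20,0,0],[-30,0,0],[-35,0,0],[-35,0,0],[-35,0,0],[-35,0,0],[-35,0,0],[0,0,0]],"yaw":[0,0,0,0,0,0,0,0,0,0,0,0]}' 45; python3 - <<'E'
from h import *
s=st()
w=bot.capture("scene");cv2.imwrite("pics/s20.png",w["color"][:,:,::-1])
w=bot.capture("wrist");cv2.imwrite("pics/w20.png",w["color"][:,:,::-1])
E
```

```text
time_s: 35.48
position: [0.5161, 0.383, 0.0397]
tcp_rot: [[-0.007, 0.996, -0.089], [-0.004, -0.089, -0.996], [-1.0, -0.007, 0.004]]
force: [-0.3, -0.1, -1.4]
opening: 0.317
time_s: 36.48
position: [0.5228, 0.3868, 0.2788]
tcp_rot: [[0.016, 0.996, -0.088], [0.008, -0.088, -0.996], [-1.0, 0.016, -0.01]]
force: [1.1, -0.1, 1.0]
opening: 0.517
t 36.48 p [522.8 386.8 278.8] x [ 0.016  0.008 -1.   ] y [ 0.996 -0.088  0.016] F [ 1.1 -0.1  1. ] M [-0.11  0.    0.  ] op 45.0 q [26.7 29.3 76.1  0.  73.6 31.7]
```

View pics/s20.png

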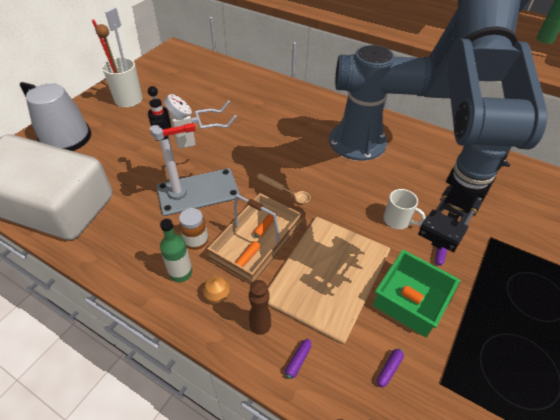

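View pics/w20.png

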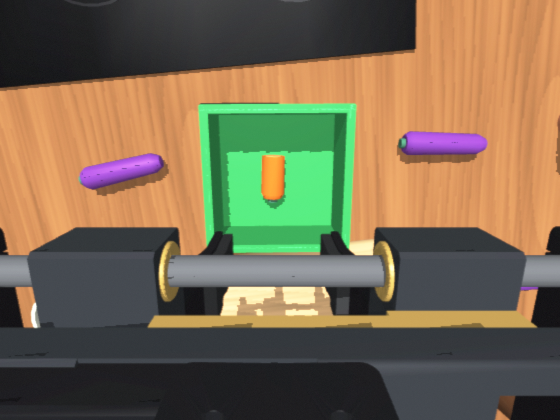

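Both whole carrots are in the basket and the stub is in the caddy. Jaws along the stand's x would run the 190 mm body into the dial when hanging. So I'll grip the wooden grip by its two ends, with the jaws along the handle. I'm moving above the handle to measure it.

```bash
python3 -m inch '{"dp":[[-10,0,0],[-10,0,0],[-10,0,0],[-10,0,0],[-10,0,0],[-10,0,0],[0,0,0],[0,0,0],[0,0,0],[0,0,0],[0,0,0],[0,0,0],[0,0,0],[0,0,0]],"yaw":[-6.7,-6.7,-6.7,-6.7,-6.7,-6.7,-6.7,-6.7,-6.7,-6.7,-6.7,-6.7,-6.7,-6.7]}' 70 && python3 -m inch '{"dp":[[0,-28,4],[0,-35,5],[0,-35,5],[0,-35,5],[0,-35,5],[0,-35,5],[0,-35,5],[0,-35,5],[0,-35,5],[0,-35,5],[0,-35,5],[0,-35,5],[0,-35,5],[0,0,0],[0,0,0]],"yaw":[0,0,0,0,0,0,0,0,0,0,0,0,0,0,0]}'; python3 - <<'E'
from h import *
s=st();print(shift(s,[.58,-.0627,.25],[.026,1]))
w=bot.capture("wrist");cv2.imwrite("pics/w21.png",w["color"][:,:,::-1])
t=bot.capture("top");s2=bot.capture("scene");crop(s2,(180,170,320,280),5,"s21.png");crop(t,(250,160,320,250),6,"t21.png")
E
```

```text
time_s: 37.75
position: [0.5178, 0.384, 0.3266]
tcp_rot: [[-0.003, 0.017, 1.0], [-0.002, 1.0, -0.017], [-1.0, -0.002, -0.003]]
force: [-0.8, -0.9, -0.0]
opening: 0.806
time_s: 39.0
position: [0.572, -0.0665, 0.3269]
tcp_rot: [[-0.003, 0.026, 1.0], [0.001, 1.0, -0.026], [-1.0, 0.001, -0.003]]
force: [-0.5, -0.0, -0.9]
opening: 0.802
t 39.0 p [572.  -66.5 326.9] x [-0.003  0.001 -1.   ] y [0.026 1.    0.001] F [-0.5 -0.  -0.9] M [ 0.03  0.05 -0.03] op 69.8 q [ -17.8   21.1   82.3    0.    76.8 -106.3]
(array([76.9,  3.9,  8.1]), np.float64(-0.010240587461737505))
```

View pics/w21.png

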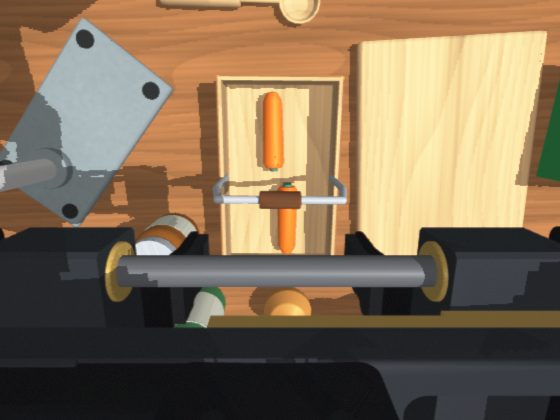

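View pics/s21.png

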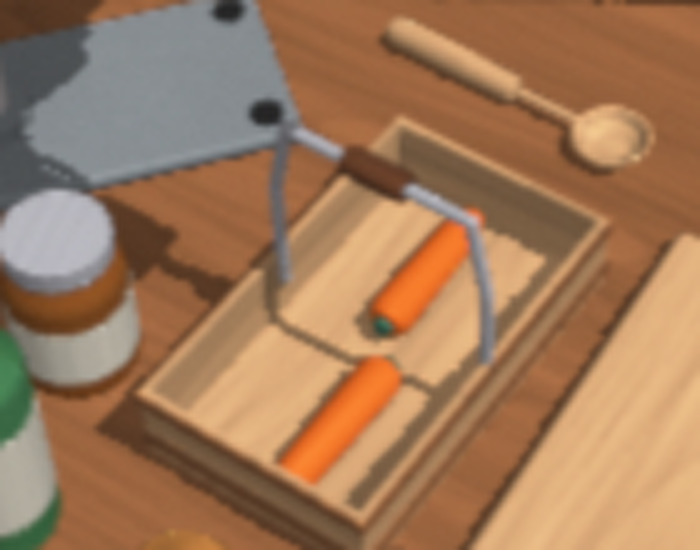

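```bash
python3 - <<'E'
from h import *
w=bot.capture("wrist")
for u in((260,200),(280.3,200),(301,200),(215,199),(345,201)):print(onz(w,u,.165).round(4))
s=st();g=onz(w,(280.3,200),.165);print(shift(s,[g[0],g[1],.25]))
E
```

```text
[ 0.5792 -0.0792  0.165 ]
[ 0.5796 -0.0596  0.165 ]
[ 0.5801 -0.0397  0.165 ]
[ 0.5772 -0.1225  0.165 ]
[0.582  0.0028 0.165 ]
t 39.2 p [572.2 -63.4 328. ] x [-0.001  0.001 -1.   ] y [0.021 1.    0.001] F [0.7 0.6 0.5] M [0.02 0.   0.02] op 70.3 q [ -17.4   21.    82.3    0.    76.8 -106.3]
(array([78. ,  3.8,  7.4]), None)
```

```bash
python3 -m inch '{"dp":[[0,3,7.5],[30,0,0],[30,0,0],[30,0,0],[25,0,0],[15,0,0],[10,0,0],[0,0,0],[0,0,0],[0,0,0]],"yaw":[0.3,0,0,0,0,0,0,0,0,0]}' 54; python3 - <<'E'
from h import *
s=st()
w=bot.capture("wrist");crop(w,(140,160,420,320),2.8,"w22.png")
w=bot.capture("scene");crop(w,(200,140,300,230),7,"s22.png")
E
```

```text
time_s: 40.03
position: [0.5816, -0.0618, 0.1898]
tcp_rot: [[0.003, 0.027, 1.0], [-0.001, 1.0, -0.027], [-1.0, -0.001, 0.003]]
force: [0.6, 0.9, -0.5]
opening: 0.623
t 40.03 p [581.6 -61.8 189.8] x [ 0.003 -0.001 -1.   ] y [ 0.027  1.    -0.001] F [ 0.6  0.9 -0.5] M [ 0.02 -0.    0.06] op 54.2 q [ -17.    30.1   90.6    0.    59.1 -105.5]
```

View pics/w22.png

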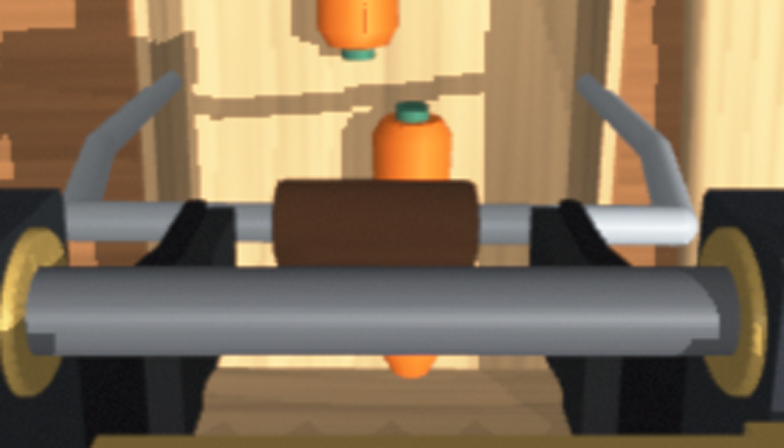

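View pics/s22.png

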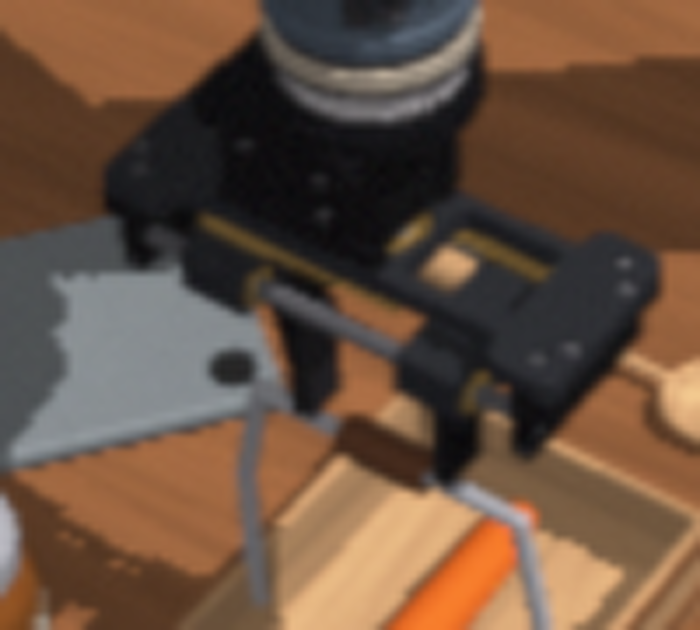

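```bash
for c in 1; do python3 -m inch '{"dp":[[3,0,-1],[3,0,0],[0,0,0],[0,0,0]],"yaw":[0,0,0,0]}'; python3 -m inch '{"dp":[[1.5,0,0],[0,0,0],[0,0,0]],"yaw":[0,0,0]}';  python3 -m inch '{"dp":[[1,0,0],[0,0,0],[0,0,0]],"yaw":[0,0,0]}'; done
```

```text
time_s: 40.47
position: [0.5792, -0.062, 0.1825]
tcp_rot: [[-0.0, 0.028, 1.0], [0.0, 1.0, -0.028], [-1.0, 0.0, -0.0]]
force: [0.7, -0.3, 0.1]
opening: 0.62
time_s: 40.72
position: [0.5793, -0.062, 0.1809]
tcp_rot: [[-0.0, 0.028, 1.0], [0.0, 1.0, -0.028], [-1.0, 0.0, -0.0]]
force: [-0.1, -0.0, -0.3]
opening: 0.622
time_s: 40.97
position: [0.5796, -0.062, 0.1803]
tcp_rot: [[0.0, 0.028, 1.0], [-0.0, 1.0, -0.028], [-1.0, -0.0, 0.0]]
force: [-0.1, 0.1, 2.0]
opening: 0.624
```

Contact with the wire at TCP z 0.180, as predicted. Backing off 0.5 mm, closing on the grip's ends, then a small test lift.

```bash
python3 -m inch '{"dp":[[-0.5,0,0],[0,0,0],[0,0,0],[0,0,0],[0,0,0],[0,0,0],[0,0,0],[0,0,0]],"yaw":[0,0,0,0,0,0,0,0]}' 0; python3 -m inch '{"dp":[[-2,0,0],[-2,0,0],[-2,0,0],[-2,0,0],[0,0,0],[0,0,0],[0,0,0]],"yaw":[0,0,0,0,0,0,0]}'; python3 - <<'E'
from h import *
s=st()
w=bot.capture("wrist");crop(w,(140,160,420,320),2.8,"w23.png")
w=bot.capture("scene");crop(w,(180,140,320,280),5,"s23.png")
E
```

```text
time_s: 41.63
position: [0.5793, -0.0625, 0.1806]
tcp_rot: [[-0.0, 0.027, 1.0], [-0.001, 1.0, -0.027], [-1.0, -0.001, -0.0]]
force: [-0.3, -3.6, 0.9]
opening: 0.447
time_s: 42.22
position: [0.5794, -0.0618, 0.1884]
tcp_rot: [[-0.0, 0.028, 1.0], [0.0, 1.0, -0.028], [-1.0, 0.0, -0.0]]
force: [1.1, -0.3, -5.2]
opening: 0.446
t 42.22 p [579.4 -61.8 188.4] x [-0.  0. -1.] y [0.028 1.    0.   ] F [ 1.1 -0.3 -5.2] M [ 0.04 -0.02 -0.02] op 38.8 q [ -17.1   30.1   90.9    0.    59.  -105.5]
```

View pics/w23.png

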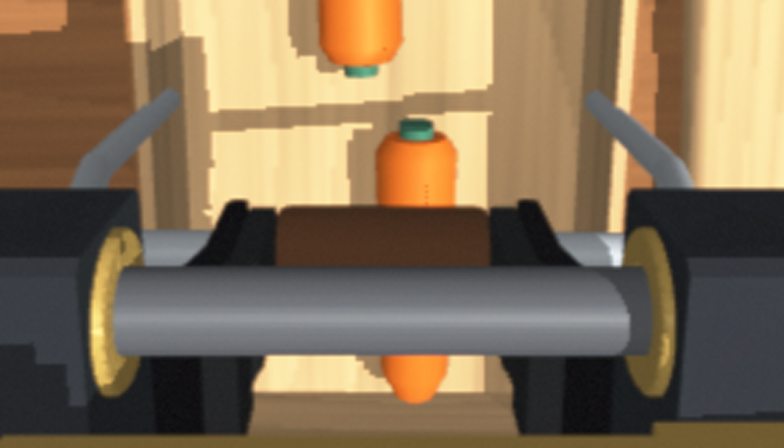

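View pics/s23.png

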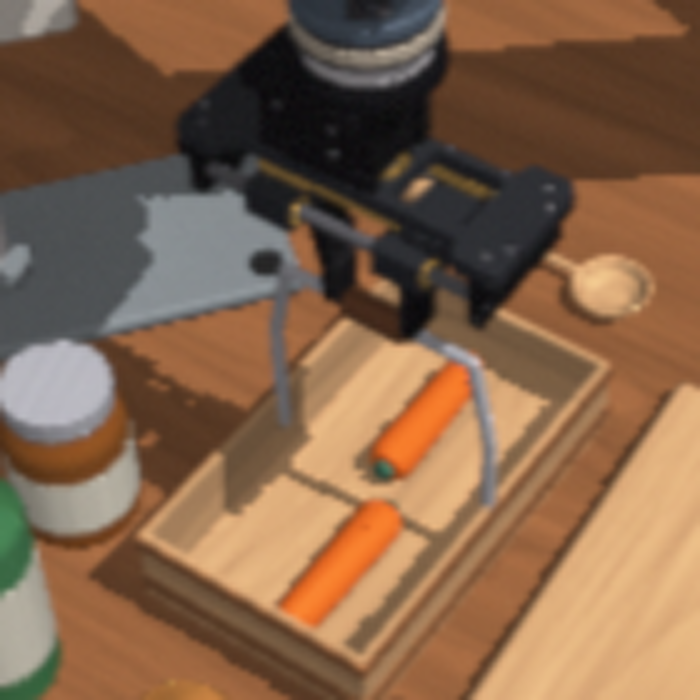

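The full weight (5.2 N) is held steadily by the grip's ends. I'll check the housing's bottom height before carrying.

```bash
python3 - <<'E'
from h import *
s=bot.capture("scene");P=np.array([.561,-.374,0]);xd=np.array([.766,-.643,0]);yd=np.array([.643,.766,0])
crop(s,(140,80,250,170),7,"s24.png")
for z in(.22,.23,.24,.25,.26):
    print(z,*[((proj(s,P+x*xd+.035*yd+[0,0,z])-[140,80])*7).round(0) for x in(-.03,-.08)])
seat=P-.17*xd+[0,0,.279]
for q in(seat+.036*yd-[0,0,.008],seat-.036*yd-[0,0,.008],seat-.028*xd+.036*yd+[0,0,.021],seat-.028*xd-.036*yd+[0,0,.021]):print(((proj(s,q)-[140,80])*7).round(0))
st()
E
```

```text
0.22 [271. 486.] [395. 460.]
0.23 [267. 466.] [391. 441.]
0.24 [262. 447.] [388. 421.]
0.25 [258. 427.] [385. 402.]
0.26 [254. 407.] [381. 381.]
[603. 316.]
[560. 213.]
[667. 242.]
[621. 140.]
t 42.37 p [579.3 -61.9 188.4] x [-0.  0. -1.] y [0.028 1.    0.   ] F [ 0.5  0.1 -6. ] M [ 0.05  0.05 -0.04] op 39.2 q [ -17.1   30.1   90.9    0.    59.  -105.5]
```

View pics/s24.png

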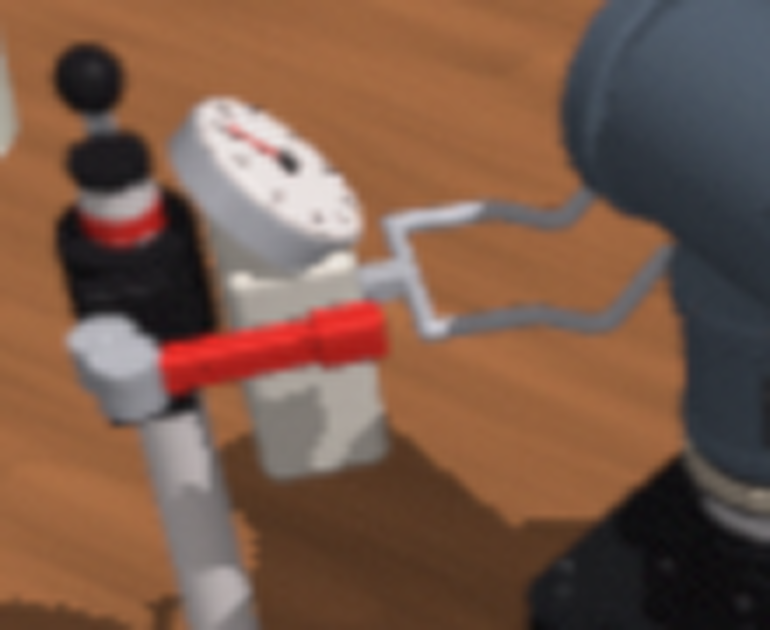

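```bash
python3 -m inch '{"dp":[[-3,0,0],[-6,0,0],[-9,0,0],[-10,0,0],[-10,0,0],[-10,0,0],[-10,0,0],[-10,0,0],[-10,0,0],[-10,0,0],[-10,0,0],[-10,0,0],[-10,0,0],[-9,0,0],[-8,0,0],[-6,0,0],[-3,0,0],[0,0,0]],"yaw":[0,0,0,0,0,0,0,0,0,0,0,0,0,0,0,0,0,0]}' && python3 -m inch '{"dp":[[0,0,0],[0,0,0],[0,0,0],[0,0,0],[0,0,0],[0,0,0],[0,0,0],[0,0,0],[0,0,0],[0,0,0],[0,0,0],[0,0,0],[0,0,0],[0,0,0],[0,0,0],[0,0,0],[0,0,0],[0,0,0],[0,0,0],[0,0,0]],"yaw":[0.8,1.5,2,2.2,2.4,2.4,2.4,2.4,2.4,2.4,2.4,2.4,2.4,2.4,2.4,2.2,2,1,0.3,0]}'; python3 - <<'E'
from h import *
s=st();p=s["position"]-[.561,-.374,0];print("stand",p@[.766,-.643,0],p@[.643,.766,0],shift(s,[.3565,-.2023,.3315],[.643,.766]))
w=bot.capture("scene");cv2.imwrite("pics/s25.png",w["color"][:,:,::-1])
E
```

```text
time_s: 43.87
position: [0.5797, -0.062, 0.3333]
tcp_rot: [[0.001, 0.027, 1.0], [-0.0, 1.0, -0.027], [-1.0, -0.0, 0.001]]
force: [-0.2, -0.6, -6.0]
opening: 0.448
time_s: 45.53
position: [0.5792, -0.0619, 0.3321]
tcp_rot: [[-0.001, 0.642, 0.766], [0.0, 0.766, -0.642], [-1.0, -0.0, -0.001]]
force: [-0.5, -0.4, -4.8]
opening: 0.447
t 45.53 p [579.2 -61.9 332.1] x [-0.001  0.    -1.   ] y [ 0.642  0.766 -0.   ] F [-0.5 -0.4 -4.8] M [-0.03  0.05 -0.05] op 38.9 q [-17.1  21.3  81.   -0.   77.7 -67.1]
stand -0.18673579934871973 0.25075905800724513 (array([   0.8, -250.6,  -80.5]), np.float64(0.04161975769314097))
```

View pics/s25.png

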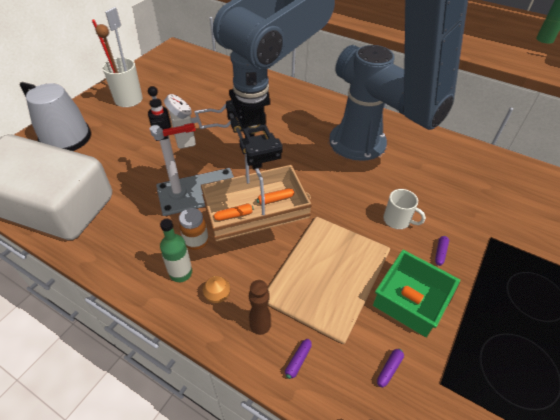

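The basket is level in the gripper with the carrots inside. Next I'll go back in stand −x, then sideways to the front of the hook.

```bash
python3 -m inch '{"dp":[[0,0,-3],[0,0,-6],[0,0,-9],[0,0,-11],[0,0,-12],[0,0,-12],[0,0,-11],[0,0,-9],[0,0,-5],[0,0,-2],[0,0,0]],"yaw":[0,0,0,0,0,0,0,0,0,0,0]}' && python3 -m inch '{"dp":[[0,-3,0],[0,-6,0],[0,-10,0],[0,-14,0],[0,-17,0],[0,-18,0],[0,-19,0],[0,-19,0],[0,-19,0],[0,-19,0],[0,-19,0],[0,-19,0],[0,-18,0],[0,-17,0],[0,-14,0],[0,-10,0],[0,-6,0],[0,-3,0],[0,0,0],[0,0,0]],"yaw":[0,0,0,0,0,0,0,0,0,0,0,0,0,0,0,0,0,0,0,0]}'; python3 - <<'E'
from h import *
s=st();p=s["position"]-[.561,-.374,0];print("stand",p@[.766,-.643,0],p@[.643,.766,0])
w=bot.capture("scene");cv2.imwrite("pics/s26.png",w["color"][:,:,::-1]);crop(w,(130,70,330,220),4,"s26c.png")
w=bot.capture("wrist");cv2.imwrite("pics/w26.png",w["color"][:,:,::-1])
w=bot.capture("top");crop(w,(310,140,430,270),5,"t26.png")
E
```

```text
time_s: 46.5
position: [0.5179, -0.0102, 0.3328]
tcp_rot: [[0.001, 0.642, 0.767], [-0.0, 0.767, -0.642], [-1.0, 0.0, 0.001]]
force: [0.1, 0.2, -5.0]
opening: 0.447
time_s: 48.17
position: [0.3575, -0.202, 0.3326]
tcp_rot: [[0.0, 0.643, 0.766], [0.0, 0.766, -0.643], [-1.0, 0.001, -0.0]]
force: [0.0, 1.3, -5.9]
opening: 0.445
t 48.17 p [ 357.5 -202.   332.6] x [ 0.  0. -1.] y [0.643 0.766 0.001] F [ 0.   1.3 -5.9] M [-0.03  0.03 -0.01] op 38.7 q [-45.2   5.8 102.6   0.   71.6 -95.2]
stand -0.26649331120951103 0.0008688573987337411
```

View pics/s26c.png

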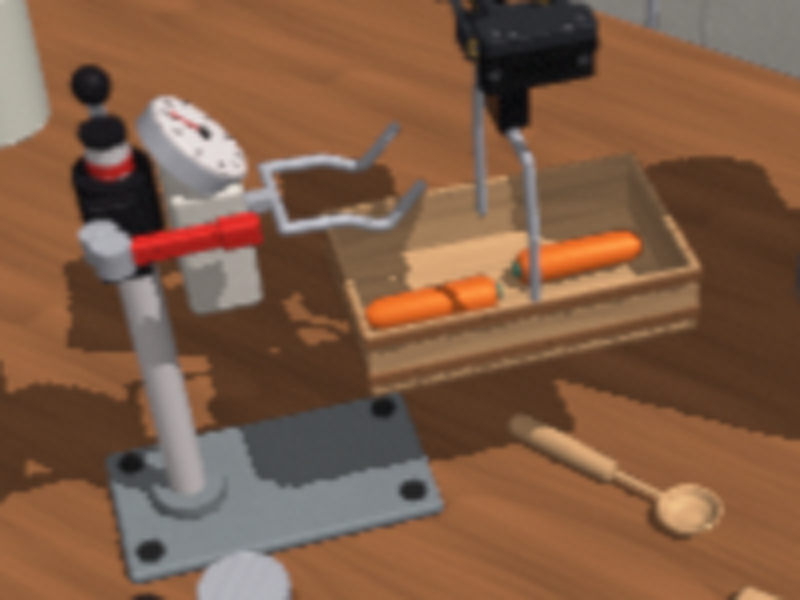

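View pics/w26.png

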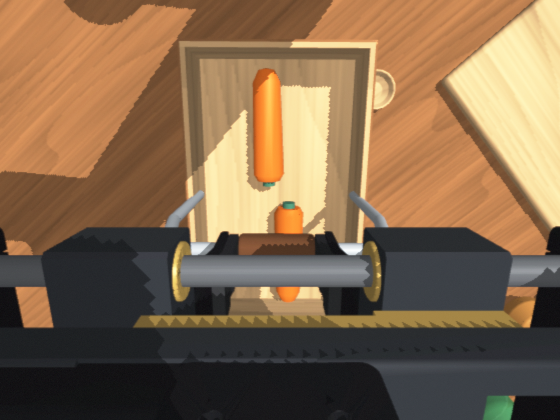

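View pics/t26.png

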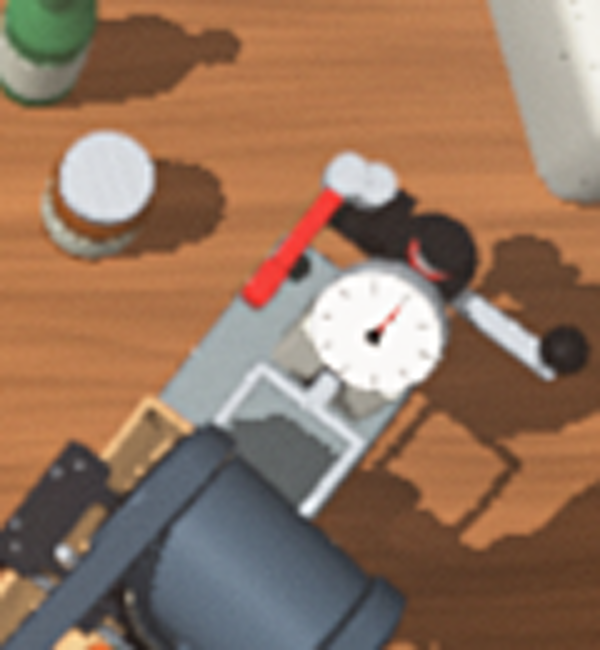

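```bash
python3 -m inch '{"dp":[[0,0,3],[0,0,6],[0,0,8],[0,0,9],[0,0,9],[0,0,9],[0,0,9],[0,0,9],[0,0,9],[0,0,9],[0,0,8],[0,0,5],[0,0,3],[0,0,0],[0,0,0]],"yaw":[0,0,0,0,0,0,0,0,0,0,0,0,0,0,0]}'; python3 - <<'E'
from h import *
s=st();p=s["position"]-[.561,-.374,0];print("stand",p@[.766,-.643,0],p@[.643,.766,0])
w=bot.capture("scene");crop(w,(140,70,280,190),5,"s27c.png")
w=bot.capture("wrist");cv2.imwrite("pics/w27.png",w["color"][:,:,::-1])
E
```

```text
time_s: 49.57
position: [0.4308, -0.2636, 0.3325]
tcp_rot: [[-0.001, 0.642, 0.766], [0.001, 0.766, -0.642], [-1.0, 0.0, -0.001]]
force: [0.3, -0.4, -4.9]
opening: 0.447
t 49.57 p [ 430.8 -263.6  332.5] x [-0.001  0.001 -1.   ] y [0.642 0.766 0.   ] F [ 0.3 -0.4 -4.9] M [ 0.    0.05 -0.01] op 38.9 q [-44.2  14.5  91.3  -0.   74.2 -94.2]
stand -0.17067565592463038 0.0008523383762651798
```

View pics/s27c.png

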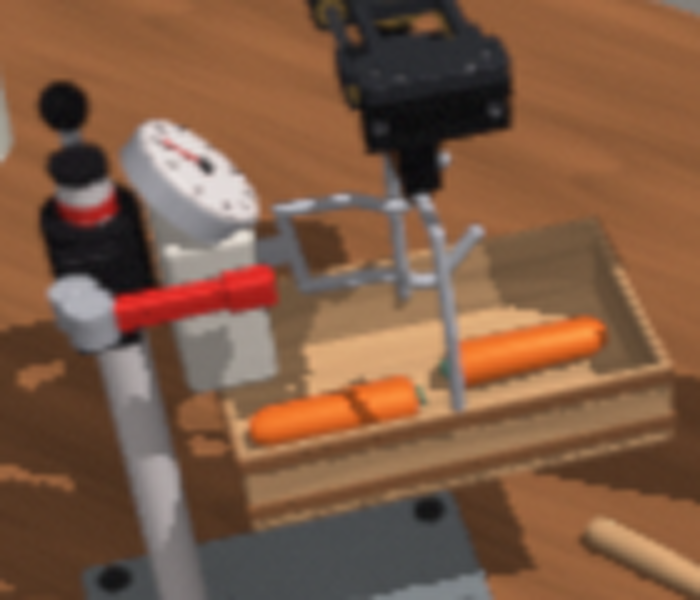

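View pics/w27.png

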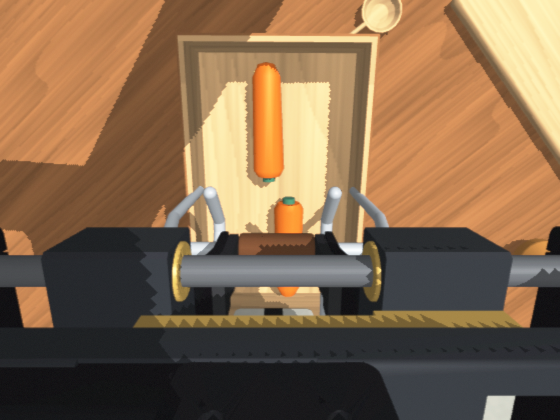

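```bash
python3 -m inch '{"dp":[[2,0,0],[4,0,0],[4,0,0],[4,0,0],[4,0,0],[4,0,0],[4,0,0],[2,0,0],[1,0,0],[1,0,0],[1,0,0],[1,0,0],[0,0,0],[0,0,0]],"yaw":[0,0,0,0,0,0,0,0,0,0,0,0,0,0]}' && python3 -m inch '{"dp":[[1,0,0],[1,0,0],[1,0,0],[1,0,0],[1,0,0],[1,0,0],[0,0,0],[0,0,0]],"yaw":[0,0,0,0,0,0,0,0]}'; python3 - <<'E'
from h import *
s=st()
w=bot.capture("scene");crop(w,(140,70,280,190),5,"s28c.png")
w=bot.capture("wrist");crop(w,(140,160,420,320),2.8,"w28.png")
E
```

```text
time_s: 50.83
position: [0.4309, -0.2637, 0.3006]
tcp_rot: [[-0.0, 0.642, 0.766], [0.0, 0.766, -0.642], [-1.0, 0.0, -0.0]]
force: [0.0, 1.3, -5.0]
opening: 0.45
time_s: 51.5
position: [0.431, -0.2638, 0.2945]
tcp_rot: [[-0.0, 0.643, 0.766], [0.0, 0.766, -0.643], [-1.0, 0.0, -0.0]]
force: [0.7, 0.1, -5.4]
opening: 0.447
t 51.5 p [ 431.  -263.8  294.5] x [-0.  0. -1.] y [0.643 0.766 0.   ] F [ 0.7  0.1 -5.4] M [-0.04 -0.01 -0.01] op 38.9 q [-44.2  16.7  94.5   0.   68.7 -94.2]
```

View pics/s28c.png

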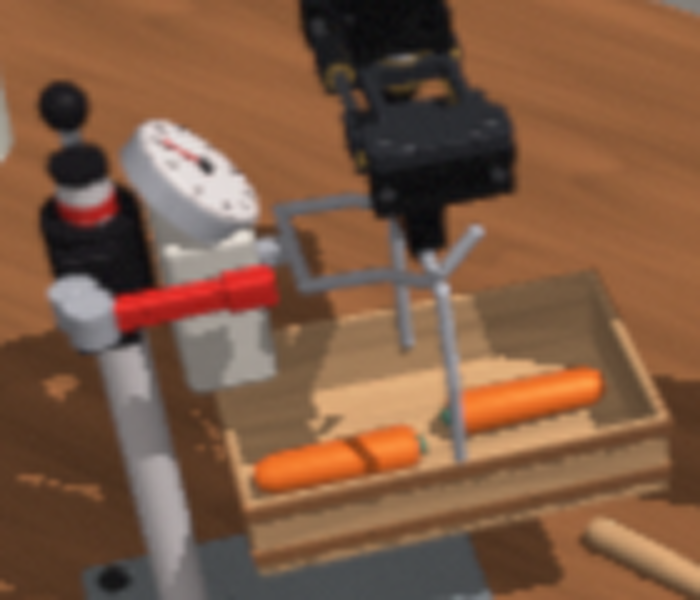

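View pics/w28.png

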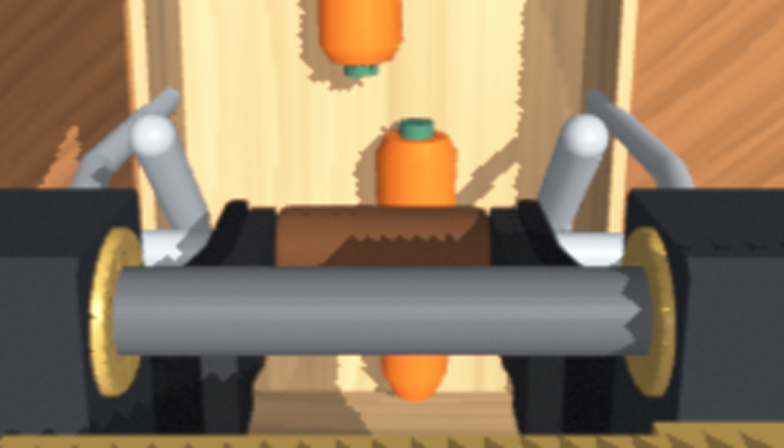

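```bash
python3 -m inch '{"dp":[[1,0,0],[1,0,0],[1,0,0],[1,0,0],[0,0,0],[0,0,0]],"yaw":[0,0,0,0,0,0]}'; python3 -m inch '{"dp":[[1,0,0],[1,0,0],[1,0,0],[1,0,0],[0,0,0],[0,0,0]],"yaw":[0,0,0,0,0,0]}'; python3 - <<'E'
from h import *
s=st()
w=bot.capture("scene");crop(w,(140,70,280,190),5,"s29c.png")
E
```

```text
time_s: 52.1
position: [0.4311, -0.2639, 0.2906]
tcp_rot: [[0.0, 0.642, 0.766], [-0.0, 0.766, -0.642], [-1.0, -0.0, 0.0]]
force: [0.8, -0.8, -4.3]
opening: 0.45
time_s: 52.6
position: [0.4312, -0.2639, 0.2866]
tcp_rot: [[0.0, 0.642, 0.766], [-0.0, 0.766, -0.642], [-1.0, -0.0, 0.0]]
force: [-0.4, -1.1, -3.5]
opening: 0.447
t 52.6 p [ 431.2 -263.9  286.6] x [ 0. -0. -1.] y [ 0.642  0.766 -0.   ] F [-0.4 -1.1 -3.5] M [-0.12 -0.08  0.04] op 38.9 q [-44.2  17.2  95.1  -0.   67.6 -94.2]
```

View pics/s29c.png

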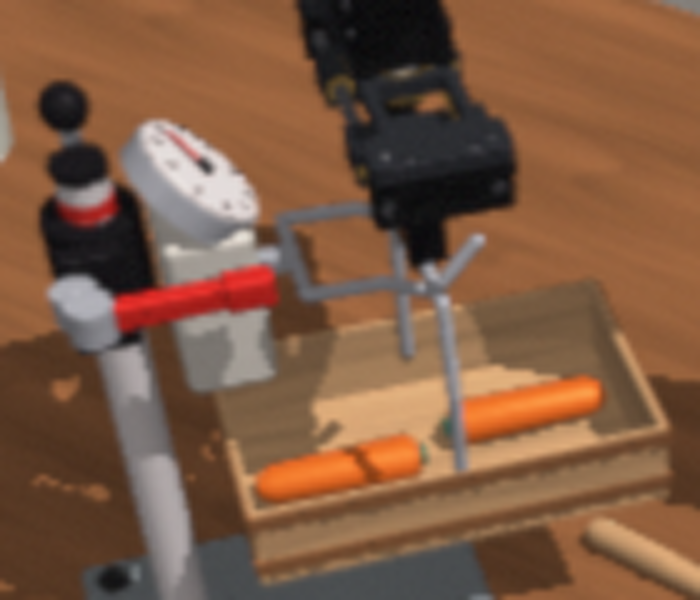

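The weight is transferring (5.2 → 3.5 N) and the pointer is turning smoothly. Continuing slowly.

```bash
python3 -m inch '{"dp":[[1,0,0],[1,0,0],[1,0,0],[1,0,0],[1,0,0],[1,0,0],[1,0,0],[1,0,0],[0,0,0],[0,0,0]],"yaw":[0,0,0,0,0,0,0,0,0,0]}'; python3 -m inch '{"dp":[[1,0,0],[1,0,0],[1,0,0],[1,0,0],[0,0,0],[0,0,0]],"yaw":[0,0,0,0,0,0]}'; python3 - <<'E'
from h import *
s=st()
w=bot.capture("scene");crop(w,(140,70,280,190),5,"s30c.png")
w=bot.capture("wrist");crop(w,(140,160,420,320),2.8,"w30.png")
E
```

```text
time_s: 53.48
position: [0.4312, -0.264, 0.2787]
tcp_rot: [[0.0, 0.642, 0.766], [-0.0, 0.766, -0.642], [-1.0, -0.0, 0.001]]
force: [0.8, -0.2, -1.6]
opening: 0.449
time_s: 53.98
position: [0.4312, -0.264, 0.2746]
tcp_rot: [[0.0, 0.642, 0.766], [-0.0, 0.766, -0.642], [-1.0, -0.0, 0.001]]
force: [1.4, -0.1, -1.0]
opening: 0.449
t 53.98 p [ 431.2 -264.   274.6] x [ 0. -0. -1.] y [ 0.642  0.766 -0.   ] F [ 1.4 -0.1 -1. ] M [-0.27 -0.23  0.05] op 39.0 q [-44.2  18.1  96.1  -0.   65.9 -94.2]
```

View pics/s30c.png

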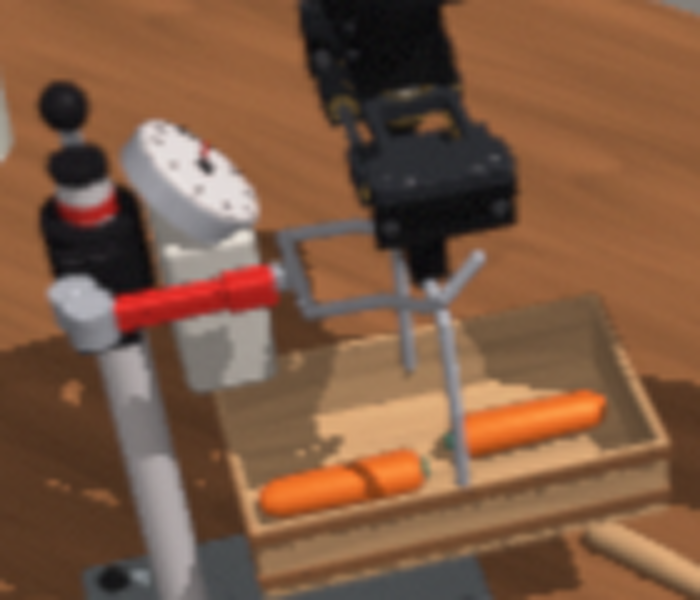

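View pics/w30.png

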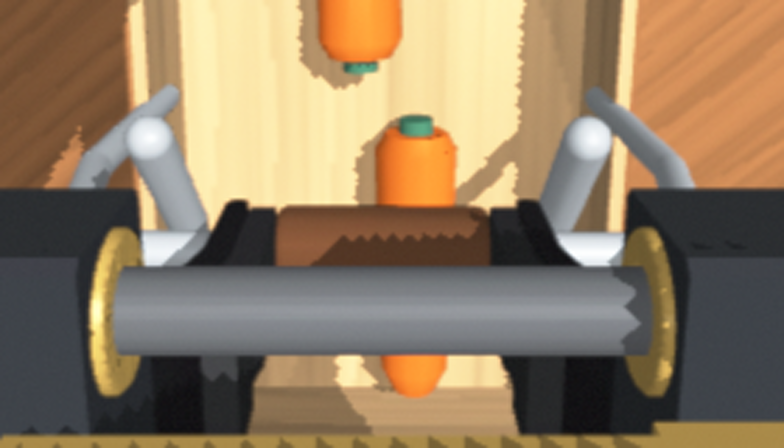

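```bash
python3 -m inch '{"dp":[[1,0,0],[1,0,0],[1,0,0],[0,0,0],[0,0,0],[0,0,0],[0,0,0]],"yaw":[0,0,0,0,0,0,0]}';  python3 - <<'E'
from h import *
import numpy as np
for i in range(4):
    bot.capture("wrist"); print(bot.read_state()["force"].round(2))
st()
E
```

```text
time_s: 54.67
position: [0.4312, -0.2639, 0.2717]
tcp_rot: [[0.0, 0.642, 0.766], [-0.0, 0.766, -0.642], [-1.0, -0.0, 0.001]]
force: [2.0, -1.8, 0.3]
opening: 0.447
[ 1.29 -2.16 -0.74]
[ 1.66 -2.04  0.29]
[ 2.3  -0.98 -0.23]
[ 1.96 -1.73 -0.52]
t 54.87 p [ 431.2 -264.   271.6] x [ 0. -0. -1.] y [ 0.642  0.766 -0.   ] F [ 2.  -1.7 -0.5] M [-0.41 -0.32  0.01] op 39.0 q [-44.2  18.3  96.3  -0.   65.4 -94.2]
```

A 2.6 N push along stand +x means the wire is slightly up the tip slope. I'll ease it inward.

```bash
python3 -m inch '{"dp":[[0,0,0.7],[0,0,0.7],[0,0,0.6],[0,0,0],[0,0,0]],"yaw":[0,0,0,0,0]}';  python3 -m inch '{"dp":[[0,0,0.7],[0,0,0.7],[0,0,0.6],[0,0,0],[0,0,0]],"yaw":[0,0,0,0,0]}';python3 - <<'E'
from h import *
f=[];m=[]
for i in range(4):
    bot.capture("wrist"); s=bot.read_state();f.append(s["force"]);m.append(s["moment"])
print(np.mean(f,0).round(2),np.mean(m,0).round(2));st()
E
```

```text
time_s: 55.28
position: [0.4317, -0.2643, 0.2711]
tcp_rot: [[-0.002, 0.642, 0.766], [0.002, 0.766, -0.642], [-1.0, 0.0, -0.003]]
force: [-1.0, 0.3, 0.5]
opening: 0.444
time_s: 55.7
position: [0.4336, -0.2657, 0.2712]
tcp_rot: [[-0.001, 0.642, 0.766], [0.002, 0.766, -0.642], [-1.0, 0.0, -0.002]]
force: [-2.9, 2.5, 0.0]
opening: 0.445
[-2.68  2.97 -0.1 ] [0.49 0.53 0.04]
t 55.9 p [ 433.8 -265.9  271.4] x [-0.001  0.001 -1.   ] y [0.642 0.766 0.   ] F [-2.9  3.7 -0.3] M [0.53 0.54 0.02] op 39.0 q [-44.1  18.6  95.8   0.   65.7 -94.1]
```

```bash
python3 -m inch '{"dp":[[0,0,-0.8],[0,0,-0.6],[0,0,0],[0,0,0],[0,0,0]],"yaw":[0,0,0,0,0]}';python3 - <<'E'
from h import *
f=[];m=[]
for i in range(4):
    bot.capture("wrist"); s=bot.read_state();f.append(s["force"]);m.append(s["moment"])
print(np.mean(f,0).round(2),np.mean(m,0).round(2));st()
E
```

```text
time_s: 56.32
position: [0.4336, -0.2658, 0.2718]
tcp_rot: [[0.001, 0.643, 0.766], [-0.001, 0.766, -0.643], [-1.0, 0.0, 0.002]]
force: [-0.7, 2.2, -0.2]
opening: 0.446
[-0.1   1.54 -0.03] [0.29 0.03 0.03]
t 56.52 p [ 433.5 -265.8  271.7] x [ 0.001 -0.001 -1.   ] y [0.643 0.766 0.   ] F [ 0.3  0.8 -0.3] M [ 0.3   0.01 -0.  ] op 38.7 q [-44.1  18.5  95.9   0.   65.5 -94.2]
```

```bash
python3 -m inch '{"dp":[[0,0,0],[0,0,0],[0,0,0],[0,0,0],[0,0,0]],"yaw":[0,0,0,0,0]}' 47; python3 - <<'E'
from h import *
st()
w=bot.capture("scene");crop(w,(140,70,280,190),5,"s31c.png")
w=bot.capture("wrist");crop(w,(140,160,420,320),2.8,"w31.png")
E
```

```text
time_s: 56.93
position: [0.4332, -0.2658, 0.2717]
tcp_rot: [[0.0, 0.643, 0.766], [-0.001, 0.766, -0.643], [-1.0, -0.0, 0.001]]
force: [-0.4, -0.7, 0.8]
opening: 0.534
t 56.93 p [ 433.2 -265.8  271.7] x [ 0.    -0.001 -1.   ] y [ 0.643  0.766 -0.   ] F [-0.4 -0.7  0.8] M [ 0.01 -0.02 -0.04] op 46.5 q [-44.1  18.5  95.9  -0.   65.5 -94.2]
```

View pics/s31c.png

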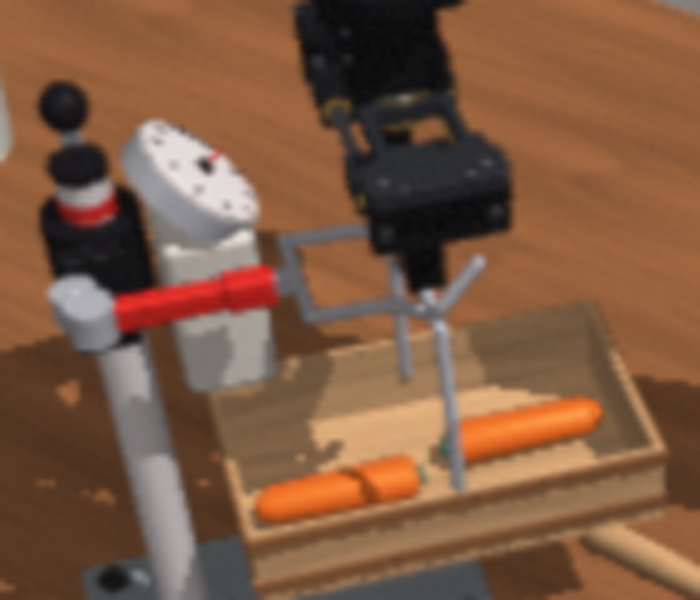

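View pics/w31.png

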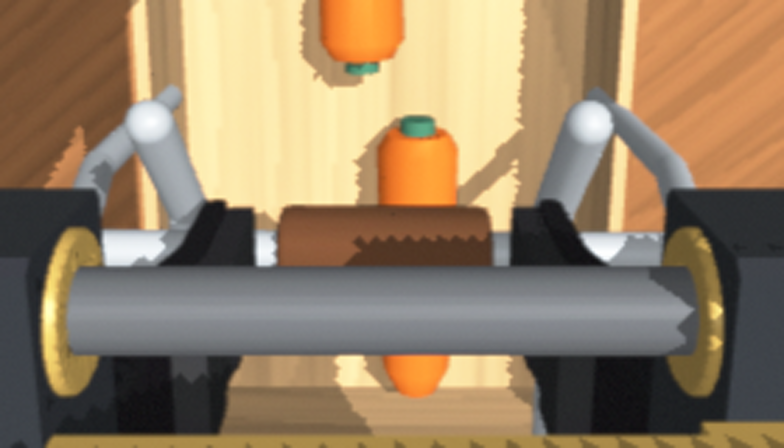

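Released cleanly: the fingers are clear of the grip and the basket hangs level. Rising straight up gently.

```bash
python3 -m inch '{"dp":[[-2,0,0],[-4,0,0],[-8,0,0],[-12,0,0],[-20,0,0],[-25,0,0],[-25,0,0],[-25,0,0],[-10,0,-10],[0,0,-15],[0,0,-15],[0,0,-10],[0,0,0],[0,0,0]],"yaw":[0,0,0,0,0,0,0,0,0,0,0,0,0,0]}' && python3 -m inch '{"dp":[[0,15,0],[0,25,0],[0,25,0],[0,25,0],[0,25,0],[0,25,0],[0,25,0],[0,15,0],[0,0,0],[0,0,0],[0,0,0],[0,0,0]],"yaw":[0,0,0,0,0,0,0,0,0,0,0,0]}'; python3 - <<'E'
from h import *
st()
w=bot.capture("scene");cv2.imwrite("pics/s32.png",w["color"][:,:,::-1]);crop(w,(140,70,280,190),5,"s32c.png")
w=bot.capture("top");cv2.imwrite("pics/t32.png",w["color"][:,:,::-1])
E
```

```text
time_s: 58.2
position: [0.3944, -0.233, 0.4026]
tcp_rot: [[0.0, 0.642, 0.766], [-0.0, 0.766, -0.642], [-1.0, -0.0, 0.001]]
force: [-0.3, 0.2, 0.0]
opening: 0.541
time_s: 59.2
position: [0.51, -0.0963, 0.4023]
tcp_rot: [[-0.001, 0.643, 0.766], [-0.0, 0.766, -0.643], [-1.0, -0.001, -0.0]]
force: [0.7, -0.1, -0.4]
opening: 0.542
t 59.2 p [510.  -96.3 402.3] x [-0.001 -0.    -1.   ] y [ 0.643  0.766 -0.001] F [ 0.7 -0.1 -0.4] M [-0.01  0.03 -0.03] op 47.2 q [-23.   12.6  82.9  -0.   84.5 -73. ]
```

View pics/s32.png

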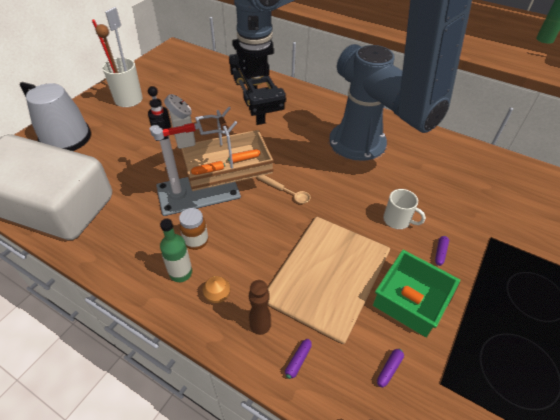

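View pics/s32c.png

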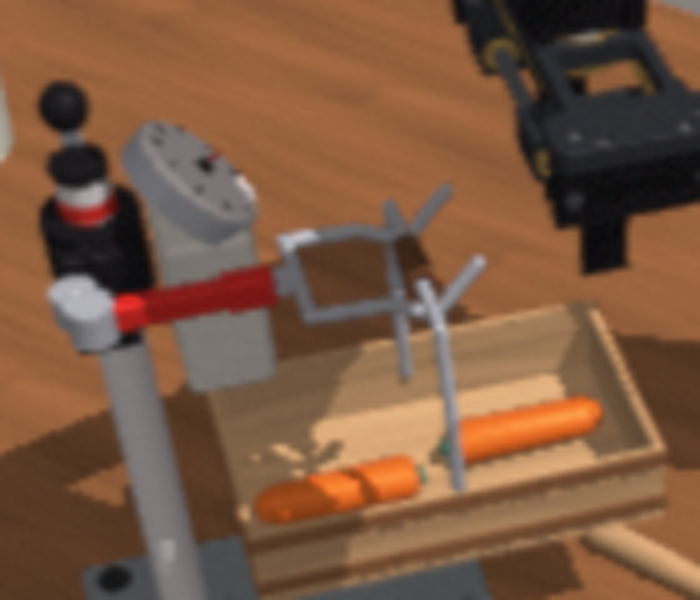

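View pics/t32.png

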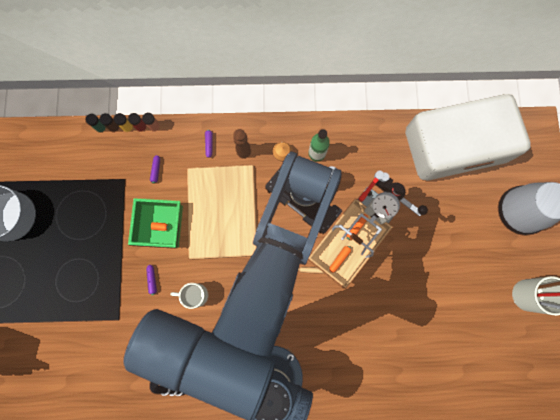

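Everything is in place: the basket is level on both prongs, the pointer has turned and is still, the collar is at the band, the lever is shut, the stub is in the caddy and the gripper is clear. I'll check that nothing moves over half a second, then hand in.

```bash
python3 -m inch '{"dp":[[0,0,0],[0,0,0],[0,0,0],[0,0,0],[0,0,0],[0,0,0]],"yaw":[0,0,0,0,0,0]}'; python3 - <<'E'
from h import *
a=cv2.imread("pics/s32.png");w=bot.capture("scene");b=w["color"][:,:,::-1]
d=cv2.absdiff(a,b)[70:200,140:290].max(2);print("diff px",(d>40).sum(),d.max())
g=tri(w,(140+405/5,70+300/5),w,(1,1))
print(bot.hand_in())
E
```

```text
time_s: 59.8
position: [0.5103, -0.0954, 0.4026]
tcp_rot: [[0.0, 0.642, 0.766], [-0.0, 0.766, -0.642], [-1.0, -0.0, 0.0]]
force: [1.3, -0.9, 0.0]
opening: 0.537
diff px 0 39
the job is handed in; nothing more can be done
None
```

I handed the job in at about 60 s of the 208 s allowed. My last checks found nothing wrong, but the hand-in gives no verdict.

**What was done**
- **Arm:** I slid it up by its knob until the collar was level with the red band's lower edge, then swung the red lever over until it snapped shut.
- **Carrots:** Both whole carrots went into the basket, one in each half. The one stub went into the green caddy. No forked carrot was present, and I left the purple look-alikes alone.
- **Basket:** I held it by the two ends of its wooden grip, with the jaws along the handle, so the gripper would clear the dial. I lowered it onto the twin hook at about 1 mm per step until the wrist carried almost no weight, then let go.

**Last checks**
- **At rest:** Two pictures about 0.65 s apart showed no movement around the scale. The basket hung level on both prongs, with the pointer turned and still.
- **Final state:** The collar was still at the band, the lever was shut, the carrots were in the basket and the stub was in the caddy. The other kitchen things looked unmoved in the last scene picture, and the gripper was well clear.

**Disagreements and limits**
- **Hook height:** The prongs appeared 3–4 mm lower in the scene view than I worked out from the collar. Part of that may be camera calibration (about 2 mm). If the collar itself is that low, it is still within the 8 mm tolerance.
- **Sideways push on the hook:** At full load there was a push of about 2.6 N along the prongs, which reversed to about 4 N when I corrected it. I eased it to about 1.5 N before letting go.
- **Joint values:** The arm, lever and hook joints can't be read, so I judged them from the pictures and from where contact occurred.

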